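Lay out two slide-staining dishes: dish, rack, cover

ROBOT

A 6-joint arm with a two-finger parallel gripper is mounted at the origin on the work surface. World frame = base frame: x ahead of the robot, y to its left, z up, the work surface at z = 0. Lengths are in mm, angles in degrees, forces in N, time in s.
With the tool pointing down it reaches from about 150 to 775 mm from the base axis. Payload 6.1 kg.
Tool frame: the origin (TCP) lies at the very end of the fingers, on their centre line; the grasp point (between the pads) lies 19 mm behind it; z points along the fingers, y is the line along which they close (so a half turn about z gives the same grasp; the last joint's range is limited). The gripper opens to 85 mm and grips with 20 to 120 N. Pads are 22 mm wide; open, the fingers measure 114 mm over their backs; the gripper's body (76 mm by 85 mm) begins 54 mm behind the grasp point. The pads swing forward as they close: fully open they stand 13 mm farther back than shut.
Start: joints at [-69.156, 7.208, -2.269, 80.523, 0, 90], TCP at [186.802, -490.625, 231.295] pointing down, gripper open.
Joint ranges: [-155.77, 155.77], [-54.66, 111.73], [-72.52, 77.12], [-102.08, 115.82], [-83.92, 84.16], [-180, 180]. Speed limits (degrees/s): [136.94, 136.94, 172.46, 180, 180, 180].

INTERFACE

Orientations are given as a 3x3 rotation matrix whose columns are the frame's x, y, z axes.
In Python, from plant import bot gives the robot as it stands.
- The arm moves only by the tool arm_command, never from a script. Its argument "moves" is a list that holds one entry, the list of rows, each a list of 7 numbers: the shift along the tool's x, y, z in m, then the turn, a rotation vector about the tool's x, y, z in rad, then the gripper command: -1 is fully open, 1 is shut, values between are in proportion. In form: [[[x, y, z, ax, ay, az, jaw], ...]]. A call has 1 to 10 rows; each row shifts and turns the commanded pose from where the row before left it, along the tool's axes as they then stand; what a row does not reach is not made up. A row lasts 1/12 s, in which the tool goes at most 41.7 mm and 7.16 degrees, less where a joint would pass 70% of its speed; a pose out of reach is approached as far as the arm can. A call is refused whole if a number of a shift passes 0.0417 or a number of a turn 0.125, either way. A call with a gripper value outside its range is refused whole. The fingers move at their own pace and stop on an object; "force" is the grip in N (left out, the last holds). Time passes only in rows, so rows that do not move let the fingers close. It gives the time, the measured TCP pose, the force, the opening and the grip force at its end, in the units of the state.
- bot.sense(): the state, without advancing time (a new reading comes with each control period).
- bot.camera(name): name is "side" or "top" or "wrist"; returns a dict with "color" (420x560x3 uint8, red, green, blue), "mtx" (3x3 intrinsics, pixels), "extrinsics" (4x4, takes a point from camera to world coordinates). Camera axes: x right, y down, z forward; pixel columns grow to the right and rows downward; lengths in mm; the calibration is good to about 2 mm. A picture is of the moment at which its call begins. There is no depth.
- bot.hand_in(): hands the job in; it is judged then, once.
The state is a dict: "time": time; "joint_positions": joint angles; "qvel": joint speeds; "joint_torque": joint torques, N m; "tcp_pos": TCP position; "orientation": TCP orientation; "force": force on the tool from outside, world axes, zero at the start; "torque": the same for the moment, N m; "gripper_width": finger opening in mm; "finger_force": force on a finger pad.
Only numpy, scipy, OpenCV 4.12 (cv2) and the standard library are available. Lean on these libraries where they do the work, as an engineer would, in place of code of your own. Each camera call takes 0.05 s, during which the arm holds its last target. There are 200 camera calls.

TASK

Get the two staining sets ready: first stand the small dish, still empty, flat inside the rim of the empty drip tray (the large dish already stands in its own tray and stays there). Then lower each slide rack upright into the dish it fits, small in small and large in large, right down to the floor, and put the matching cover on each dish so that it sits level on the rim. The slides are glass: set things down rather than drop them, never tip a rack over, and do not knock or shove the closed staining jar that stands among them.

Things in the scene. Friction and masses are not known exactly. Their poses are not given: they have to be found in the camera images.
- tray_empty: Empty drip tray of steel, fixed to the bench: 140 (x) x 132 (y) mm, floor 3 mm thick, rim 10 mm high and 3 mm thick all round, so 134 x 126 mm free inside. Origin: centre of its underside; x along the 140 mm side, z up.
- tray_large: The other drip tray, the same size and also fixed; the large dish stands in it. Origin: centre of its underside, axes as for the empty tray.
- dish_large: Large white plastic staining dish, an open box standing in its tray (loose, about 0.45 kg): outside 104 (x) x 100 (y) x 62 mm high, walls 4 mm, floor 4 mm thick, so 96 x 92 mm inside. Origin: centre of its underside; z up.
- dish_small: Small white plastic staining dish, an open box standing loose on the bench (about 0.28 kg): outside 104 (x) x 60 (y) x 62 mm high, walls 4 mm, floor 4 mm thick, so 96 x 52 mm inside. It can be gripped across its 60 mm width near the rim. Origin: centre of its underside; z up.
- rack_large: Large grey rack of 16 glass slides with a steel bail handle (0.24 kg): base 84 (x) x 80 (y) mm, slides 30 mm high; at the top of the bail, over the centre, a grip bar 36 (x) x 12 (y) x 12 mm, 76 to 88 mm above the underside, free on both y sides. Fits the large dish with 6 mm to spare all round; its bail then stands 30 mm above the rim. Origin: centre of its underside; z up.
- rack_small: Small grey slide rack with 8 glass slides, as the large one but with a base of 84 (x) x 40 (y) mm (about 0.14 kg); same bail and grip bar (36 x 12 x 12 mm, 76 to 88 mm up). It goes into the small dish lengthways with 6 mm to spare on every side. Origin: centre of its underside; z up.
- cover_large: Large white cover (0.18 kg) standing on its skirt: 120 (x) x 116 (y) mm; raised hood with flat top 50 mm up, on it at the centre an upright finger grip 44 (x) x 14 (y) mm from 50 to 78 mm up. Skirt 114 x 110 mm inside, reaches 10 mm down outside the rim, 5 mm to spare all round; a ledge 10 mm above its lower edge rests on the rim. Hood clears the rack. Origin: centre of the skirt lower edge; z up.
- cover_small: Small white plastic cover (about 0.13 kg), as the large one but 120 (x) x 76 (y) mm at the skirt, 114 x 70 mm inside it; same heights and the same finger grip (44 x 14 mm, 50 to 78 mm up). It fits the small dish with 5 mm to spare on every side. Origin: centre of the skirt's lower edge; z up.
- jar: Bystander: closed greenish glass staining jar with black cap, round, foot 58 mm across, 86 mm high, loose (0.2 kg). To be left where it stands. Origin: centre of its underside; z up.
There are look-alikes about, which are no part of the job. Leave any red or turquoise look-alike of the cover_large alone. Leave any red look-alike of the rack_large alone.

How it is judged:
By the outcome, as a careful person would: the job done as asked, in the order asked, and still so for the second after the job is handed in, with the robot touching nothing.
It also fails if it takes over 144 s, if anything falls off the work surface, if the arm or the gripper's body presses on something with over 40 N, if the wrist force passes 120 N, or if a joint passes its speed limit or range.

## Working session

There is one attempt and no reset: what is moved stays moved. The work goes in short steps, Python scripts to look and compute and a tool call to move; the robot and the scene stay as the last step left them, time stands still between calls to the robot, and variables do not carry over. Pictures are saved under pics/ and viewed, at most 14 in all, crops included, and the job is handed in when it is done.

Besides the shell and the picture viewer there is one more tool, called after "Emit:" as name(argument=value, ...), one argument or row to a line, values as JSON. arm_command: Moves the arm, as the interface text tells. Its arguments: {"type":"object","properties":{"moves":{"type":"array"},"force":{"type":"number"}},"required":["moves"]}

```bash
mkdir -p pics; ls; python3 - <<'E'
from plant import bot
import cv2
for n in("top","side"):
    c=bot.camera(n); cv2.imwrite(f"pics/{n}0.png",c["color"][:,:,::-1]); print(n,c["mtx"].tolist(),c["extrinsics"].round(4).tolist())
s=bot.sense(); print(s)
E
```

```text
pics
top [[397.24660046790785, 0.0, 282.444218505608], [0.0, 397.24660046790785, 206.3996418731706], [0.0, 0.0, 1.0]] [[-0.0254, -0.996, 0.0861, 370.5636], [-0.9997, 0.0249, -0.0066, 99.3131], [0.0044, -0.0862, -0.9963, 1226.9654], [0.0, 0.0, 0.0, 1.0]]
side [[419.32897198532095, 0.0, 279.32745462204616], [0.0, 419.32897198532095, 208.18083190130992], [0.0, 0.0, 1.0]] [[-0.9515, -0.1801, 0.2494, 162.3946], [-0.3074, 0.5851, -0.7504, 1006.5987], [-0.0108, -0.7907, -0.6122, 811.1603], [0.0, 0.0, 0.0, 1.0]]
{'time': 0.1, 'joint_positions': array([-6.91564832e+01,  7.23731095e+00, -2.31858537e+00,  8.05221520e+01,
       -3.82007278e-04,  8.99999069e+01]), 'qvel': array([ 0.06229884, -0.07476928,  0.08286043,  0.01409195,  0.04677539,
        0.03549376]), 'joint_torque': array([-7.85164520e-04, -4.36901879e+01,  3.53606558e+01,  1.36522780e-02,
       -1.25507145e-04, -3.70344310e-06]), 'tcp_pos': array([ 186.68051542, -490.3233207 ,  230.62717072]), 'orientation': array([[ 9.34555117e-01,  3.55818059e-01, -4.90924589e-04],
       [ 3.55818398e-01, -9.34554254e-01,  1.27067917e-03],
       [-6.66506522e-06, -1.36219972e-03, -9.99999072e-01]]), 'force': array([-0.0355632 , -0.79029063, -0.25584604]), 'torque': array([ 0.06229764, -0.03691316,  0.00037328]), 'finger_force': 0.0, 'gripper_width': 85.59105839857776}
```

View pics/top0.png

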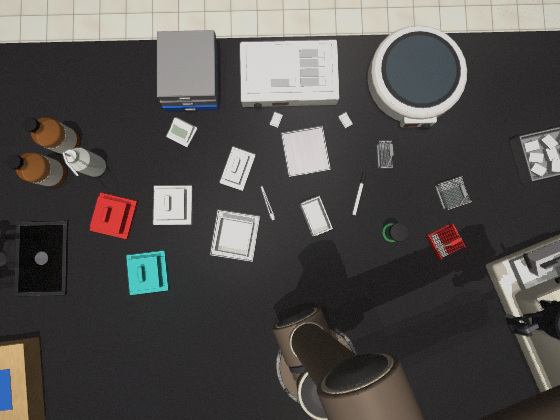

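View pics/side0.png

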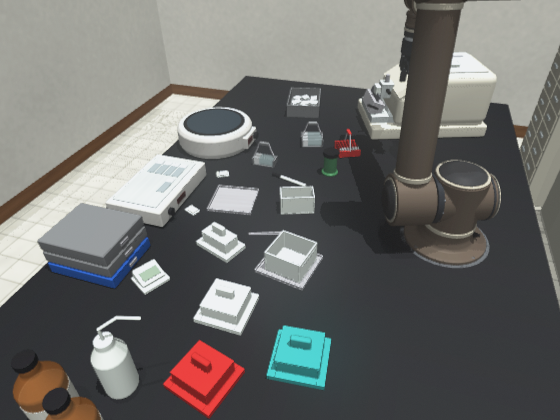

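Top view, candidates by pixel:
- **Empty tray:** (306,151).
- **Large dish in its tray:** (235,235).
- **Small dish:** (316,216).
- **Small rack:** (385,154).
- **Large rack:** grey one at (453,192). The red one at (446,240) is a look-alike.
- **Small cover:** (237,168).
- **Large cover:** white one at (172,205). The look-alikes are red (113,215) and turquoise (148,272).
- **Jar:** (397,232).

The white gadget at (181,131) and the small white squares are clutter.

```bash
cat > h.py <<'E'
from plant import bot
import cv2, numpy as np
def ray(c,px,z):
    "pixels (n,2) -> world xy on plane z"
    px=np.atleast_2d(px).astype(float); E=c["extrinsics"]
    d=(E[:3,:3]@np.linalg.inv(c["mtx"])@np.c_[px,np.ones(len(px))].T).T
    return (E[:3,3]+d*((z-E[2,3])/d[:,2])[:,None])[:,:2]
def proj(c,P):
    E=c["extrinsics"]; q=(np.atleast_2d(P)-E[:3,3])@E[:3,:3]; q=q@c["mtx"].T
    return q[:,:2]/q[:,2:]
def rect(xy):
    "min-area rect in world: centre, long side, short side, angle of long side (deg, -90..90)"
    (cx,cy),(w,h),a=cv2.minAreaRect(xy.astype(np.float32))
    if w<h: w,h,a=h,w,a+90
    return np.round([cx,cy,w,h,(a+90)%180-90],1)
def go(x,y,z,xang=None):
    "tool-frame shift to world x,y,z, and turn about tool z so that tool x lies along xang (mod 180)"
    s=bot.sense(); R=s["orientation"]; d=R.T@(np.array([x,y,z])-s["tcp_pos"])
    t=0
    if xang is not None:
        cur=np.degrees(np.arctan2(R[1,0],R[0,0])); t=-((xang-cur+90)%180-90)
    print("shift m",(d/1000).round(4),"turn rad",round(np.radians(t),4),"j6",s["joint_positions"][5].round(1),"tcp",s["tcp_pos"].round(1))
E
python3 - <<'E'
from h import *
c=bot.camera("top"); im=c["color"]; g=im.min(2)
rois=dict(tray_e=(306,151,34,10),dish_l=(235,235,34,13),dish_s=(316,216,24,62),rack_s=(385,154,20,0),rack_l=(453,192,24,0),cov_s=(237,168,25,0),cov_l=(172,205,28,0))
for n,(u,v,r,z) in rois.items():
    m=np.zeros_like(g); m[v-r:v+r,u-r:u+r]=(g[v-r:v+r,u-r:u+r]>(70 if 'rack' in n else 110))*255
    k=max(cv2.findContours(m,0,2)[0],key=cv2.contourArea)[:,0]
    print(n,rect(ray(c,k,z)),rect(ray(c,k,50)))
big=cv2.resize(im[105:265,140:480],None,fx=2.35,fy=2.35,interpolation=cv2.INTER_CUBIC)
cv2.imwrite("pics/crop.png",big[:,:,::-1])
w=bot.camera("wrist"); print(w["mtx"][0,0],w["extrinsics"].round(3).tolist())
E
```

```text
tray_e [647.5  15.2 140.2 132.    8.4] [638.4  17.9 135.6 127.6   8.4]
dish_l [391.  239.1 139.4 131.9 -10.3] [390.3 234.9 135.2 127.9 -10.3]
dish_s [440.8  -5.8 106.4  64.   20.1] [441.5  -6.9 107.5  64.6  20.1]
rack_s [ 634.  -234.9   89.6   50.3   -2.6] [ 623.3 -221.3   86.    48.3   -2.6]
rack_l [ 505.6 -440.3   92.1   87.3  -73.2] [ 500.1 -418.3   88.3   83.8  -73.2]
cov_s [599.7 230.  121.8  77.9 -20.3] [590.4 224.7 116.8  74.7 -20.3]
cov_l [ 4.906e+02  4.331e+02  1.220e+02  1.175e+02 -3.000e-01] [ 4.857e+02  4.195e+02  1.170e+02  1.127e+02 -3.000e-01]
294.08528536392237 [[0.356, -0.902, -0.245, 248.88], [-0.935, -0.343, -0.092, -465.86], [-0.001, 0.262, -0.965, 373.58], [0.0, 0.0, 0.0, 1.0]]
```

View pics/crop.png

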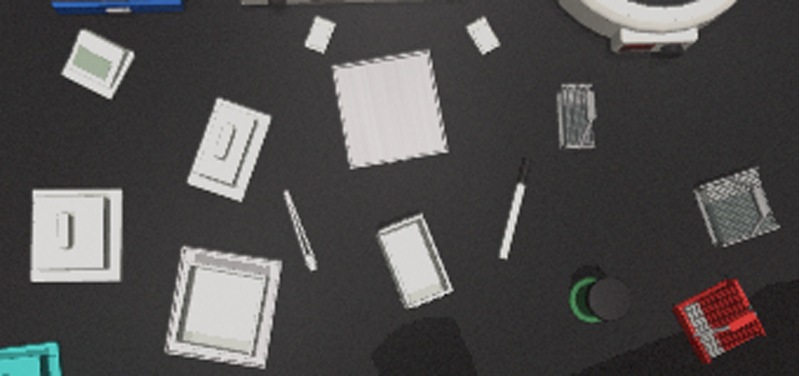

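The crop confirms the choices: small dish at (415,260), small rack (576,116), grey large rack (737,207), small cover (229,150) and white large cover (77,236). The fitted sizes match the descriptions too. I'll start with the small dish.

```bash
python3 - <<'E'
from h import *
go(441,-6,230,20.1)
E
```

```text
shift m [ 0.41   -0.3622  0.0012] turn rad 0.013 j6 90.0 tcp [ 186.7 -490.4  230.8]
```

Emit:
arm_command(
  moves=[
    [[0.0293, -0.0259, 0, 0, 0, 0, -1], [0.0293, -0.0259, 0, 0, 0, 0, -1], [0.0293, -0.0259, 0, 0, 0, 0, -1], [0.0293, -0.0259, 0, 0, 0, 0, -1], [0.0293, -0.0259, 0, 0, 0, 0, -1], [0.0293, -0.0259, 0, 0, 0, 0, -1], [0.0293, -0.0259, 0, 0, 0, 0, -1], [0.0293, -0.0259, 0, 0, 0, 0, -1]],
  ],
)

```text
time: 0.87
tcp_pos: [332.4, -211.8, 231.4]
orientation: [[0.935, 0.355, 0.0], [0.355, -0.935, -0.0], [0.0, 0.0, -1.0]]
force: [2.1, -1.0, 0.3]
gripper_width: 85.6
finger_force: 0.0
```

Emit:
arm_command(
  moves=[
    [[0.0293, -0.0259, 0, 0, 0, 0.013, -1], [0.0293, -0.0259, 0, 0, 0, 0, -1], [0.0293, -0.0259, 0, 0, 0, 0, -1], [0.0293, -0.0259, 0, 0, 0, 0, -1], [0.0293, -0.0259, 0, 0, 0, 0, -1], [0.0293, -0.0259, 0, 0, 0, 0, -1], [0, 0, 0, 0, 0, 0, -1], [0, 0, 0, 0, 0, 0, -1], [0, 0, 0, 0, 0, 0, -1]],
  ],
)

```text
time: 1.62
tcp_pos: [443.0, -6.9, 231.0]
orientation: [[0.939, 0.345, -0.001], [0.345, -0.939, -0.0], [-0.001, -0.0, -1.0]]
force: [-0.4, -1.6, -1.1]
gripper_width: 85.4
finger_force: 0.0
```

```bash
cat >> h.py <<'E'
def shot(name,thr=110,draw=()):
    c=bot.camera("wrist"); im=c["color"].copy()
    for p in draw: cv2.circle(im,tuple(int(a) for a in p),3,(255,0,0),-1)
    cv2.imwrite(f"pics/{name}.png",im[:,:,::-1]); return c
E
python3 - <<'E'
from h import *
c=shot("w1"); go(441,-6,230,20.1)
g=c["color"].min(2); m=(g>110).astype(np.uint8)*255
for k in cv2.findContours(m,cv2.RETR_CCOMP,2)[0]:
    if cv2.contourArea(k)>1500: print(k[:,0].mean(0).round(),rect(ray(c,k[:,0],62)))
E
```

```text
shift m [-0.0013 -0.0021  0.0012] turn rad -0.0005 j6 159.0 tcp [442.9  -7.5 231.2]
[278. 179.] [444.9  -6.5 105.7  59.6  20. ]
[ 48. 156.] [390.4 240.5 110.1 101.1 -11.8]
[ 96. 145.] [409.5 207.9 120.3 113.  -10.2]
[325.  48.] [604.7  11.9 113.7  72.  -80.7]
```

View pics/w1.png

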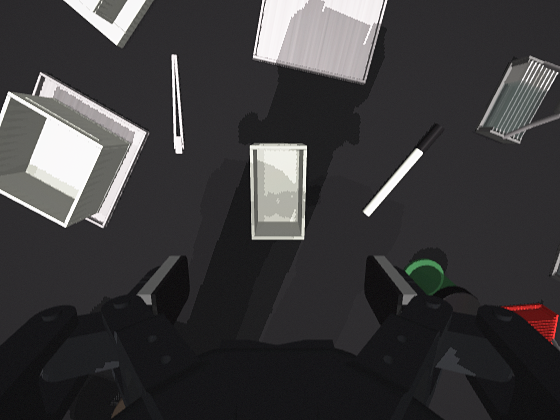

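Wrist view 1: small dish at (278,190), clearly seen, with the tray ahead at (320,40) and the jar at (425,275), clear of the fingers. Now the grasp.

```bash
python3 - <<'E'
from h import *
go(444,-6.7,31,20)
E
```

```text
shift m [ 0.0014 -0.0004  0.2002] turn rad 0.0013 j6 159.0 tcp [442.9  -7.5 231.2]
```

Emit:
arm_command(
  moves=[
    [[0.0014, -0.0004, 0.03, 0, 0, 0, -1], [0, 0, 0.03, 0, 0, 0, -1], [0, 0, 0.03, 0, 0, 0, -1], [0, 0, 0.03, 0, 0, 0, -1], [0, 0, 0.03, 0, 0, 0, -1], [0, 0, 0.02, 0, 0, 0, -1], [0, 0, 0.02, 0, 0, 0, -1], [0, 0, 0.01, 0, 0, 0, -1], [0, 0, 0, 0, 0, 0, -1]],
  ],
)

```text
time: 2.42
tcp_pos: [442.6, -7.3, 29.5]
orientation: [[0.94, 0.341, -0.004], [0.341, -0.94, -0.0], [-0.003, -0.001, -1.0]]
force: [0.4, -0.2, 0.3]
gripper_width: 85.3
finger_force: 0.0
```

Emit:
arm_command(
  moves=[
    [[0, 0, 0, 0, 0, 0, 0], [0, 0, 0, 0, 0, 0, 0.4], [0, 0, 0, 0, 0, 0, 0.8], [0, 0, 0, 0, 0, 0, 1], [0, 0, 0, 0, 0, 0, 1], [0, 0, 0, 0, 0, 0, 1], [0, 0, 0, 0, 0, 0, 1], [0, 0, 0, 0, 0, 0, 1]],
  ],
  force=35,
)

```text
time: 3.08
tcp_pos: [445.8, -6.6, 33.0]
orientation: [[0.939, 0.343, 0.003], [0.343, -0.939, -0.001], [0.002, 0.002, -1.0]]
force: [-0.1, -2.3, 6.8]
gripper_width: 59.3
finger_force: 39.7
```

```bash
python3 - <<'E'
from h import *
s=bot.sense(); print(s["gripper_width"],s["finger_force"],s["force"],s["torque"])
go(444,-6.7,90,20)
E
```

```text
59.31124335070746 39.70672845840454 [-0.10456613 -2.33701421  6.81478118] [-0.43230204  0.28619686 -0.01663841]
shift m [-0.0016 -0.0004 -0.057 ] turn rad 0.0014 j6 159.1 tcp [445.8  -6.6  33. ]
```

Emit:
arm_command(
  moves=[
    [[0, 0, -0.01, 0, 0, 0, 1], [0, 0, -0.025, 0, 0, 0, 1], [0, 0, -0.025, 0, 0, 0, 1], [0.015, 0, -0.01, 0, 0, 0, 1], [0.025, 0, 0, 0, 0, 0, 1], [0.03, 0, 0, 0, 0, 0, 1], [0.03, 0, 0, 0, 0, 0, 1], [0.03, 0, 0, 0, 0, 0, 1], [0.02, 0, 0, 0, 0, 0, 1], [0, 0, 0, 0, 0, 0, 1]],
  ],
)

```text
time: 3.92
tcp_pos: [588.8, 47.0, 101.3]
orientation: [[0.939, 0.345, 0.002], [0.345, -0.939, 0.001], [0.002, -0.0, -1.0]]
force: [0.1, 0.1, -2.7]
gripper_width: 59.5
finger_force: 39.0
```

```bash
python3 - <<'E'
from h import *
s=bot.sense(); print(s["gripper_width"],s["finger_force"],s["force"],s["torque"])
c=shot("w2")
go(648,15,100,8.4)
g=c["color"].min(2); m=(g>110).astype(np.uint8)*255
for k in cv2.findContours(m,cv2.RETR_CCOMP,2)[0]:
    if cv2.contourArea(k)>1500: print(k[:,0].mean(0).round(),rect(ray(c,k[:,0],10)))
E
```

```text
59.53349989115566 38.97933840751648 [ 0.12969522  0.11622822 -2.71125981] [ 0.0327205  -0.06043686 -0.00039628]
shift m [0.0468 0.0505 0.0011] turn rad 0.2054 j6 164.3 tcp [586.6  46.3 101.1]
[539.  90.] [ 744.2 -108.1   43.6   24.4   29.2]
[362. 151.] [584.6  26.5 265.4 172.6   8.5]
[ 39. 101.] [589.8 259.5 112.5  60.2 -21. ]
[ 82. 119.] [598.9 230.7 122.3  77.8 -20.6]
```

View pics/w2.png

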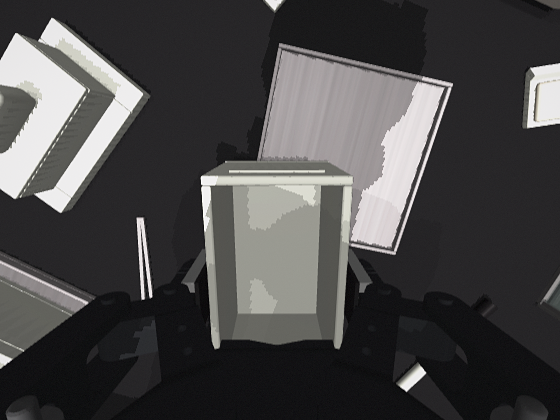

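Wrist view 2: the dish is held level. The tray is ahead, with rim corners at (280,45), (452,84) and (394,254); cast those onto z=10.

```bash
python3 - <<'E'
from h import *
c=bot.camera("wrist")
p=ray(c,[(280,45),(452,84),(394,254)],10); print(p.round(1), (p[0]+p[2])/2, np.linalg.norm(np.diff(p,axis=0),axis=1), np.degrees(np.arctan2(*(p[1]-p[2])[::-1])))
go(647.5,15.2,101,8.4)
E
```

```text
[[705.6  88.4]
 [725.  -39.7]
 [588.1 -59.5]] [646.82794709  14.4064661 ] [129.56949455 138.34738571] 8.229956821440659
shift m [ 0.0479  0.0501 -0.    ] turn rad 0.2049 j6 164.3 tcp [585.3  45.8 101.1]
```

Emit:
arm_command(
  moves=[
    [[0.016, 0.0167, 0, 0, 0, 0, 1], [0.016, 0.0167, 0, 0, 0, 0, 1], [0.016, 0.0167, 0, 0, 0, 0, 1], [0, 0, 0, 0, 0, 0.1, 1], [0, 0, 0, 0, 0, 0.105, 1], [0, 0, 0, 0, 0, 0, 1], [0, 0, 0, 0, 0, 0, 1]],
  ],
)

```text
time: 4.6
tcp_pos: [646.7, 14.5, 101.6]
orientation: [[0.989, 0.148, -0.001], [0.148, -0.989, 0.0], [-0.001, -0.0, -1.0]]
force: [0.2, -0.2, -1.8]
gripper_width: 59.4
finger_force: 39.2
```

```bash
python3 - <<'E'
from h import *
go(647.5,15,37,8.3)
E
```

```text
shift m [ 0.0009 -0.0003  0.0646] turn rad 0.0034 j6 172.8 tcp [646.7  14.5 101.6]
```

Emit:
arm_command(
  moves=[
    [[0, 0, 0.015, 0, 0, 0, 1], [0, 0, 0.02, 0, 0, 0, 1], [0, 0, 0.015, 0, 0, 0, 1], [0, 0, 0.006, 0, 0, 0, 1], [0, 0, 0.003, 0, 0, 0, 1], [0, 0, 0, 0, 0, 0, 1], [0, 0, 0, 0, 0, 0, 1]],
  ],
)

```text
time: 5.18
tcp_pos: [648.0, 14.9, 43.3]
orientation: [[0.989, 0.146, 0.001], [0.146, -0.989, 0.0], [0.001, 0.0, -1.0]]
force: [-0.4, -0.2, -2.8]
gripper_width: 59.5
finger_force: 39.2
```

Emit:
arm_command(
  moves=[
    [[0, 0, 0.002, 0, 0, 0, 1], [0, 0, 0.002, 0, 0, 0, 1], [0, 0, 0, 0, 0, 0, 1]],
  ],
)

```text
time: 5.43
tcp_pos: [647.9, 14.9, 38.5]
orientation: [[0.989, 0.145, 0.0], [0.145, -0.989, 0.0], [0.0, 0.0, -1.0]]
force: [-0.6, -0.3, -2.6]
gripper_width: 59.3
finger_force: 39.2
```

Emit:
arm_command(
  moves=[
    [[0, 0, 0.001, 0, 0, 0, 1], [0, 0, 0.001, 0, 0, 0, 1], [0, 0, 0, 0, 0, 0, 1], [0, 0, 0, 0, 0, 0, 1]],
  ],
)

```text
time: 5.77
tcp_pos: [647.7, 14.8, 36.3]
orientation: [[0.989, 0.145, -0.0], [0.145, -0.989, -0.0], [-0.0, 0.0, -1.0]]
force: [0.2, -0.2, -2.8]
gripper_width: 59.5
finger_force: 39.3
```

Emit:
arm_command(
  moves=[
    [[0, 0, 0.001, 0, 0, 0, 1], [0, 0, 0, 0, 0, 0, 1], [0, 0, 0, 0, 0, 0, 1]],
  ],
)

```text
time: 6.02
tcp_pos: [647.7, 14.9, 36.0]
orientation: [[0.989, 0.145, 0.001], [0.145, -0.989, -0.0], [0.0, 0.0, -1.0]]
force: [-3.5, 0.7, 4.8]
gripper_width: 59.7
finger_force: 40.0
```

Contact, the dish is down. Open, rise and head for the small rack.

Emit:
arm_command(
  moves=[
    [[0, 0, 0, 0, 0, 0, 0], [0, 0, 0, 0, 0, 0, -0.6], [0, 0, 0, 0, 0, 0, -1], [0, 0, 0, 0, 0, 0, -1], [0, 0, -0.02, 0, 0, 0, -1], [0, 0, -0.04, 0, 0, 0, -1], [0, 0, -0.04, 0, 0, 0, -1], [0, 0, -0.04, 0, 0, 0, -1], [0, 0, -0.04, 0, 0, 0, -1], [0, 0, -0.015, 0, 0, 0, -1]],
  ],
)

```text
time: 6.85
tcp_pos: [649.2, 14.9, 236.8]
orientation: [[0.989, 0.145, 0.008], [0.145, -0.989, 0.0], [0.008, 0.001, -1.0]]
force: [1.4, -0.2, 0.9]
gripper_width: 85.4
finger_force: 0.0
```

```bash
python3 - <<'E'
from h import *
go(620,-235,230,-2.6)
E
```

```text
shift m [-0.0653  0.243   0.0065] turn rad 0.1912 j6 173.0 tcp [649.2  14.9 236.8]
```

Emit:
arm_command(
  moves=[
    [[-0.0093, 0.0347, 0, 0, 0, 0, -1], [-0.0093, 0.0347, 0, 0, 0, 0, -1], [-0.0093, 0.0347, 0, 0, 0, 0, -1], [-0.0093, 0.0347, 0, 0, 0, 0, -1], [-0.0093, 0.0347, 0, 0, 0, 0, -1], [-0.0093, 0.0347, 0, 0, 0, 0, -1], [-0.0093, 0.0347, 0, 0, 0, 0.095, -1], [0, 0, 0, 0, 0, 0.095, -1], [0, 0, 0, 0, 0, 0, -1], [0, 0, 0, 0, 0, 0, -1]],
  ],
)

```text
time: 7.68
tcp_pos: [618.6, -235.2, 230.0]
orientation: [[0.999, -0.042, -0.0], [-0.042, -0.999, 0.0], [-0.0, -0.0, -1.0]]
force: [-0.4, 0.3, -0.3]
gripper_width: 85.6
finger_force: 0.0
```

```bash
python3 - <<'E'
from h import *
c=shot("w3"); go(620,-235,230,-2.6)
d=bot.camera("top"); im=d["color"]
cv2.imwrite("pics/t3.png",cv2.resize(im[110:260,210:480],None,fx=2.9,fy=2.9)[:,:,::-1])
E
```

```text
shift m [0.0013 0.0004 0.0001] turn rad 0.004 j6 161.6 tcp [ 618.7 -234.5  230.1]
```

View pics/w3.png

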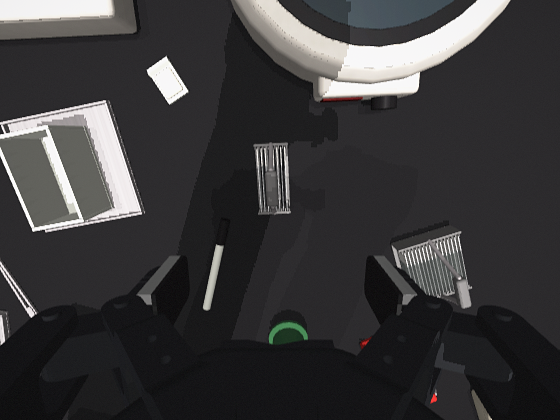

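Wrist view 3: small rack at (272,180), bar near (270,190), and the large grey rack at (435,265). I need the bar, so I'll enlarge the view there.

```bash
python3 - <<'E'
from h import *
im=cv2.imread("pics/w3.png")
a=cv2.resize(im[130:230,235:315],None,fx=5.5,fy=5.5,interpolation=cv2.INTER_CUBIC)
a=cv2.convertScaleAbs(a,alpha=1.6,beta=10); cv2.imwrite("pics/w3c.png",a)
c=bot.camera("wrist")
for z in(0,30): print(z,rect(ray(c,[(255,144),(288,143),(291,213),(259,214)],z)))
E
```

```text
0 [ 6.256e+02 -2.294e+02  9.040e+01  4.220e+01 -1.000e-01]
30 [ 6.304e+02 -2.299e+02  8.320e+01  3.880e+01 -1.000e-01]
```

View pics/w3c.png

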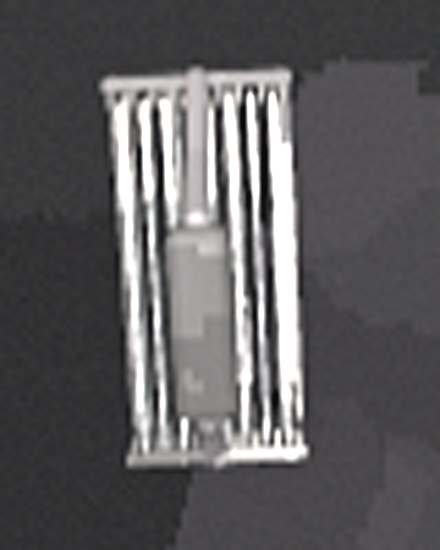

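```bash
python3 - <<'E'
from h import *
c=bot.camera("wrist")
p=ray(c,[(271.9,188.5)],88)[0]; print(p); go(p[0],p[1],63,0)
# dish in tray from same wrist view: rim corners later
E
```

```text
[ 630.93611486 -228.63959576]
shift m [ 0.0118 -0.0056  0.1674] turn rad -0.0412 j6 161.7 tcp [ 618.9 -233.7  230.4]
```

View pics/t3.png

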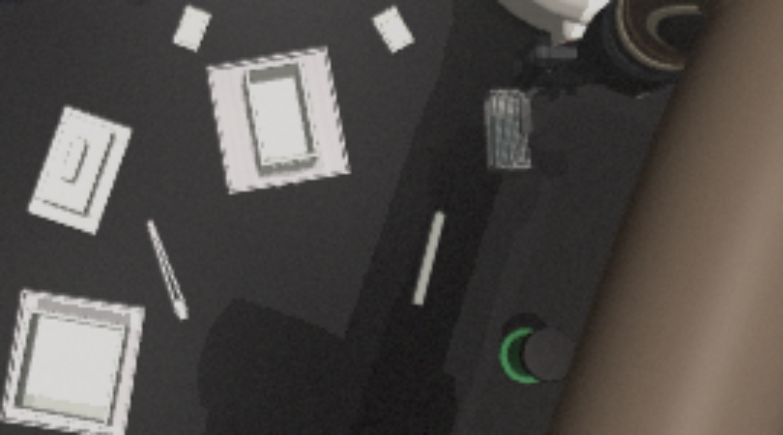

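The top crop shows the small dish sitting square in the tray at (280,118). Now grip the small rack.

Emit:
arm_command(
  moves=[
    [[0.0118, -0.0056, 0, 0, 0, -0.041, -1], [0, 0, 0.03, 0, 0, 0, -1], [0, 0, 0.03, 0, 0, 0, -1], [0, 0, 0.03, 0, 0, 0, -1], [0, 0, 0.03, 0, 0, 0, -1], [0, 0, 0.02, 0, 0, 0, -1], [0, 0, 0.015, 0, 0, 0, -1], [0, 0, 0.01, 0, 0, 0, -1], [0, 0, 0, 0, 0, 0, -1], [0, 0, 0, 0, 0, 0, 0]],
  ],
)

```text
time: 8.72
tcp_pos: [630.8, -229.2, 65.5]
orientation: [[1.0, -0.002, -0.0], [-0.002, -1.0, 0.0], [-0.0, -0.0, -1.0]]
force: [0.4, -0.5, 0.6]
gripper_width: 75.4
finger_force: 0.0
```

Emit:
arm_command(
  moves=[
    [[0, 0, 0, 0, 0, 0, 0.4], [0, 0, 0, 0, 0, 0, 0.6], [0, 0, 0, 0, 0, 0, 0.7], [0, 0, 0, 0, 0, 0, 0.8], [0, 0, 0, 0, 0, 0, 1], [0, 0, 0, 0, 0, 0, 1], [0, 0, 0, 0, 0, 0, 1], [0, 0, 0, 0, 0, 0, 1]],
  ],
  force=30,
)

```text
time: 9.38
tcp_pos: [630.9, -230.1, 65.9]
orientation: [[1.0, -0.003, 0.001], [-0.003, -1.0, -0.001], [0.001, 0.001, -1.0]]
force: [-0.4, 0.1, 4.1]
gripper_width: 11.3
finger_force: 32.2
```

```bash
python3 - <<'E'
from h import *
s=bot.sense(); print(s["gripper_width"],s["finger_force"],s["force"],s["torque"])
go(631,-228,200,0)
E
```

```text
11.30275514799287 32.19810962677002 [-0.40818895  0.11115052  4.09782772] [-0.07008254  0.13470895 -0.00334963]
shift m [ 0.0002 -0.0021 -0.1341] turn rad -0.0033 j6 160.2 tcp [ 630.9 -230.1   65.9]
```

Emit:
arm_command(
  moves=[
    [[0, 0, -0.01, 0, 0, 0, 1], [0, 0, -0.02, 0, 0, 0, 1], [0, 0, -0.03, 0, 0, 0, 1], [0, 0, -0.03, 0, 0, 0, 1], [0, 0, -0.03, 0, 0, 0, 1], [0, 0, -0.02, 0, 0, 0, 1], [0, 0, 0, 0, 0, 0, 1]],
  ],
)

```text
time: 9.97
tcp_pos: [632.1, -230.3, 211.0]
orientation: [[1.0, -0.003, 0.007], [-0.003, -1.0, -0.002], [0.007, 0.002, -1.0]]
force: [0.1, -0.4, -0.5]
gripper_width: 11.1
finger_force: 31.5
```

Emit:
arm_command(
  moves=[
    [[-0.01, -0.01, 0, 0, 0, 0, 1], [-0.01, -0.02, 0, 0, 0, 0, 1], [-0.01, -0.025, 0, 0, 0, 0, 1], [-0.01, -0.025, 0, 0, 0, 0, 1], [-0.01, -0.025, 0, 0, 0, 0, 1], [-0.01, -0.02, 0, 0, 0, 0, 1], [-0.01, -0.01, 0, 0, 0, 0, 1], [0, 0, 0, 0, 0, 0, 1], [0, 0, 0, 0, 0, 0, 1], [0, 0, 0, 0, 0, 0, 1]],
  ],
)

```text
time: 10.8
tcp_pos: [561.2, -95.0, 204.8]
orientation: [[1.0, -0.003, -0.0], [-0.003, -1.0, -0.0], [-0.0, 0.0, -1.0]]
force: [-0.8, -0.8, -0.9]
gripper_width: 11.4
finger_force: 31.4
```

```bash
python3 - <<'E'
from h import *
s=bot.sense(); print(s["gripper_width"],s["finger_force"],s["force"],s["torque"])
c=shot("w4"); go(647,15,166,8.3)
E
```

```text
11.425033229410488 31.44815683364868 [-0.84129462 -0.80652222 -0.9452574 ] [-0.04427632 -0.03072518  0.01255227]
shift m [ 0.0852 -0.1105  0.0387] turn rad -0.1486 j6 170.6 tcp [561.4 -95.2 204.8]
```

View pics/w4.png

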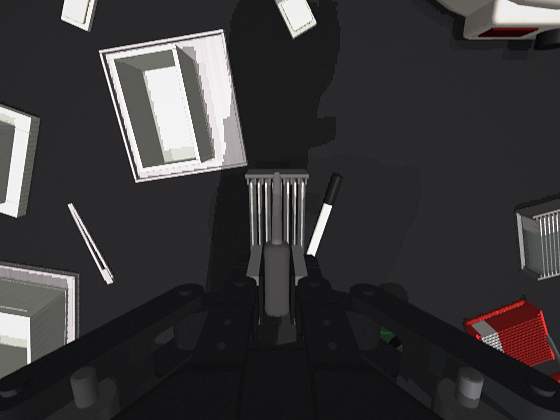

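Wrist view 4: rack held upright. Dish rim corners are at about (105,54), (178,44), (210,162) and (138,178).

```bash
python3 - <<'E'
from h import *
c=bot.camera("wrist")
q=np.array([(105,54),(178,44),(210,162),(138,178)],float)
p=ray(c,q,65); print(p.round(1),p.mean(0),rect(p),np.linalg.norm(p-np.roll(p,-1,0),axis=1))
im=cv2.imread("pics/w4.png"); cv2.imwrite("pics/w4c.png",cv2.resize(im[20:195,85:260],None,fx=3.4,fy=3.4,interpolation=cv2.INTER_CUBIC))
E
```

```text
[[693.   54.5]
 [700.5  -9.7]
 [599.5 -30.9]
 [584.5  39.6]] [644.38358834  13.3691232 ] [643.6  11.4 109.5  71.9   7.8] [ 64.63330263 103.21080863  72.13582614 109.51441372]
```

View pics/w4c.png

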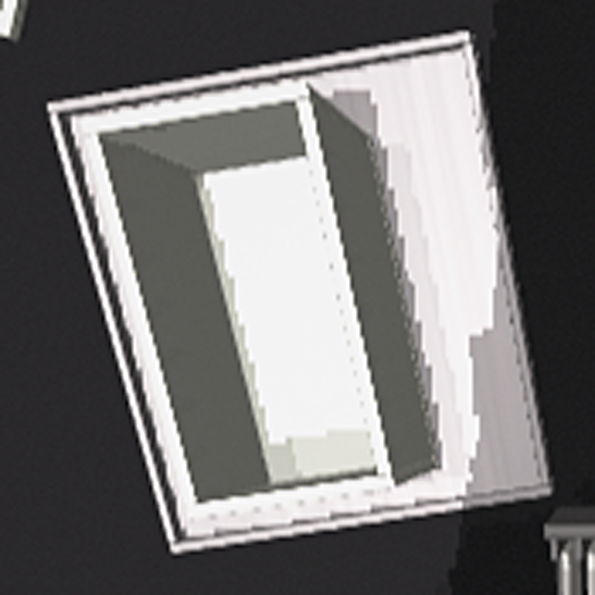

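```bash
python3 - <<'E'
from h import *
c=bot.camera("wrist")
def f(q,z):
    p=ray(c,np.array(q)/3.4+[85,20],z); print(p.round(1).tolist(),p.mean(0).round(1),np.linalg.norm(p-np.roll(p,-1,0),axis=1).round(1),[np.degrees(np.arctan2(*d[::-1])).round(1) for d in (p[0]-p[3],p[1]-p[2])])
f([(100,134),(300,97),(377,470),(197,502)],65)
f([(48,104),(467,33),(551,492),(175,551)],10)
go(647,15,205,8.3)
E
```

```text
[[688.8, 46.8], [697.1, -5.4], [603.2, -17.9], [594.5, 33.5]] [645.9  14.3] [52.9 94.7 52.1 95.2] [np.float64(8.0), np.float64(7.5)]
[[709.0, 88.9], [727.6, -39.8], [590.8, -60.8], [571.4, 68.0]] [649.7  14.1] [130.  138.4 130.2 139.2] [np.float64(8.6), np.float64(8.7)]
shift m [ 0.0851 -0.1107 -0.0002] turn rad -0.149 j6 170.6 tcp [561.4 -95.4 204.8]
```

Emit:
arm_command(
  moves=[
    [[0.0085, -0.011, 0, 0, 0, 0, 1], [0.0169, -0.022, 0, 0, 0, 0, 1], [0.0169, -0.022, 0, 0, 0, 0, 1], [0.0169, -0.022, 0, 0, 0, 0, 1], [0.0169, -0.022, 0, 0, 0, 0, 1], [0.0085, -0.011, 0, 0, 0, -0.047, 1], [0, 0, 0, 0, 0, -0.1, 1], [0, 0, 0, 0, 0, 0, 1], [0, 0, 0, 0, 0, 0, 1], [0, 0, 0, 0, 0, 0, 1]],
  ],
)

```text
time: 11.78
tcp_pos: [646.1, 12.1, 205.1]
orientation: [[0.989, 0.146, -0.0], [0.146, -0.989, 0.002], [0.0, -0.002, -1.0]]
force: [-0.1, -0.0, -2.1]
gripper_width: 11.2
finger_force: 31.4
```

```bash
python3 - <<'E'
from h import *
go(646.3,14.4,73,8.2)
E
```

```text
shift m [ 0.0006 -0.0019  0.1321] turn rad 0.0031 j6 172.6 tcp [646.1  12.1 205.1]
```

Emit:
arm_command(
  moves=[
    [[0.0006, -0.0019, 0.02, 0, 0, 0.003, 1], [0, 0, 0.02, 0, 0, 0, 1], [0, 0, 0.015, 0, 0, 0, 1], [0, 0, 0.005, 0, 0, 0, 1], [0, 0, 0, 0, 0, 0, 1], [0, 0, 0, 0, 0, 0, 1]],
  ],
)

```text
time: 12.28
tcp_pos: [646.3, 14.0, 146.0]
orientation: [[0.99, 0.144, 0.0], [0.144, -0.99, 0.002], [0.001, -0.002, -1.0]]
force: [-0.2, -0.2, -0.6]
gripper_width: 11.7
finger_force: 31.4
```

```bash
python3 - <<'E'
from h import *
c=shot("w5"); go(646.3,14.4,73,8.2); s=bot.sense(); print(s["force"],s["orientation"].round(4).tolist())
E
```

```text
shift m [-0.0005 -0.0002  0.0736] turn rad 0.0018 j6 172.9 tcp [646.7  14.1 146.6]
[ 0.08172126 -0.20896472 -0.73298247] [[0.9895, 0.1445, 0.0015], [0.1445, -0.9895, 0.0023], [0.0019, -0.0021, -1.0]]
```

View pics/w5.png

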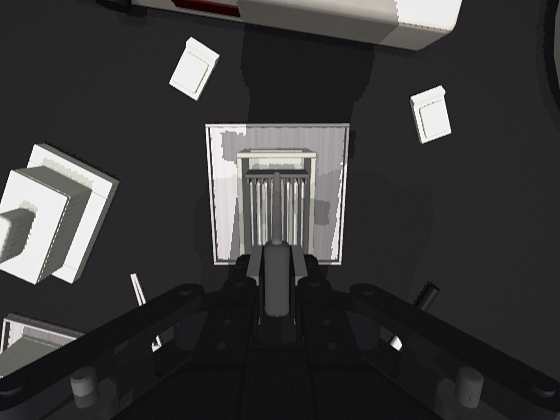

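Wrist view 5: rack (247–309, row 175) centred over the dish (238–316, row 152). Lower it.

Emit:
arm_command(
  moves=[
    [[0, 0, 0.008, 0, 0, 0, 1], [0, 0, 0.01, 0, 0, 0, 1], [0, 0, 0.01, 0, 0, 0, 1], [0, 0, 0.01, 0, 0, 0, 1], [0, 0, 0.008, 0, 0, 0, 1], [0, 0, 0, 0, 0, 0, 1]],
  ],
)

```text
time: 12.83
tcp_pos: [644.9, 14.5, 96.4]
orientation: [[0.989, 0.145, -0.004], [0.145, -0.989, 0.002], [-0.004, -0.003, -1.0]]
force: [-0.3, 0.4, -1.8]
gripper_width: 10.9
finger_force: 31.4
```

Emit:
arm_command(
  moves=[
    [[0, 0, 0.008, 0, 0, 0, 1], [0, 0, 0.008, 0, 0, 0, 1], [0, 0, 0.004, 0, 0, 0, 1], [0, 0, 0.002, 0, 0, 0, 1], [0, 0, 0, 0, 0, 0, 1], [0, 0, 0, 0, 0, 0, 1]],
  ],
)

```text
time: 13.33
tcp_pos: [646.4, 14.5, 77.5]
orientation: [[0.989, 0.145, 0.0], [0.145, -0.989, 0.002], [0.001, -0.002, -1.0]]
force: [0.4, 0.2, -0.4]
gripper_width: 11.2
finger_force: 31.4
```

Bottoming is expected at about TCP z 73.

Emit:
arm_command(
  moves=[
    [[0, 0, 0.002, 0, 0, 0, 1], [0, 0, 0.001, 0, 0, 0, 1], [0, 0, 0, 0, 0, 0, 1], [0, 0, 0, 0, 0, 0, 1]],
  ],
)

```text
time: 13.67
tcp_pos: [646.3, 14.5, 74.4]
orientation: [[0.989, 0.145, 0.0], [0.145, -0.989, 0.002], [0.0, -0.002, -1.0]]
force: [0.1, 0.8, -1.8]
gripper_width: 11.1
finger_force: 31.4
```

Emit:
arm_command(
  moves=[
    [[0, 0, 0.001, 0, 0, 0, 1], [0, 0, 0.0005, 0, 0, 0, 1], [0, 0, 0, 0, 0, 0, 1]],
  ],
)

```text
time: 13.92
tcp_pos: [646.3, 14.5, 72.9]
orientation: [[0.989, 0.145, 0.0], [0.145, -0.989, 0.002], [0.001, -0.002, -1.0]]
force: [-0.8, 0.0, -0.8]
gripper_width: 11.4
finger_force: 31.6
```

Emit:
arm_command(
  moves=[
    [[0, 0, 0.001, 0, 0, 0, 1], [0, 0, 0, 0, 0, 0, 1], [0, 0, 0, 0, 0, 0, 1]],
  ],
)

```text
time: 14.17
tcp_pos: [646.4, 14.5, 72.9]
orientation: [[0.989, 0.145, 0.001], [0.145, -0.989, 0.002], [0.001, -0.002, -1.0]]
force: [-2.6, 0.4, 5.8]
gripper_width: 11.5
finger_force: 32.3
```

Seated on the floor. Release, rise, then make the half turn the covers need because of the joint 6 range.

Emit:
arm_command(
  moves=[
    [[0, 0, -0.001, 0, 0, 0, 0.7], [0, 0, 0, 0, 0, 0, 0.4], [0, 0, 0, 0, 0, 0, 0.2], [0, 0, 0, 0, 0, 0, 0], [0, 0, -0.02, 0, 0, 0, 0], [0, 0, -0.03, 0, 0, 0, 0], [0, 0, -0.04, 0, 0, 0, -1], [0, 0, -0.04, 0, 0, -0.12, -1], [0, 0, -0.03, 0, 0, -0.12, -1], [0, 0, 0, 0, 0, -0.12, -1]],
  ],
)

```text
time: 15.0
tcp_pos: [648.5, 14.3, 240.6]
orientation: [[0.872, 0.49, 0.011], [0.49, -0.872, 0.003], [0.011, 0.003, -1.0]]
force: [-0.8, -0.2, -0.6]
gripper_width: 85.5
finger_force: 0.0
```

Emit:
arm_command(
  moves=[
    [[0, 0, 0, 0, 0, -0.12, -1], [0, 0, 0, 0, 0, -0.12, -1], [0, 0, 0, 0, 0, -0.12, -1], [0, 0, 0, 0, 0, -0.12, -1], [0, 0, 0, 0, 0, -0.12, -1], [0, 0, 0, 0, 0, -0.12, -1], [0, 0, 0, 0, 0, -0.12, -1], [0, 0, 0, 0, 0, -0.12, -1], [0, 0, 0, 0, 0, -0.12, -1], [0, 0, 0, 0, 0, -0.12, -1]],
  ],
)

```text
time: 15.83
tcp_pos: [646.3, 14.2, 232.6]
orientation: [[-0.141, 0.99, -0.0], [0.99, 0.141, 0.002], [0.002, 0.0, -1.0]]
force: [0.0, -0.2, -0.2]
gripper_width: 85.1
finger_force: 0.0
```

Emit:
arm_command(
  moves=[
    [[0, 0, 0, 0, 0, -0.12, -1], [0, 0, 0, 0, 0, -0.12, -1], [0, 0, 0, 0, 0, -0.12, -1], [0, 0, 0, 0, 0, -0.12, -1], [0, 0, 0, 0, 0, -0.12, -1], [0, 0, 0, 0, 0, -0.12, -1], [0, 0, 0, 0, 0, -0.12, -1], [0, 0, 0, 0, 0, -0.12, -1], [0, 0, 0, 0, 0, -0.12, -1], [0, 0, 0, 0, 0, 0, -1]],
  ],
)

```text
time: 16.67
tcp_pos: [646.3, 14.2, 232.6]
orientation: [[-0.938, 0.345, -0.0], [0.345, 0.938, 0.002], [0.001, 0.002, -1.0]]
force: [0.2, -0.3, 0.3]
gripper_width: 85.1
finger_force: 0.0
```

```bash
python3 - <<'E'
from h import *
go(610,225,232,-20.3)
E
```

```text
shift m [0.1069 0.1853 0.0011] turn rad 0.0016 j6 21.4 tcp [646.3  14.2 232.6]
```

Emit:
arm_command(
  moves=[
    [[0.0178, 0.0309, 0, 0, 0, 0, -1], [0.0178, 0.0309, 0, 0, 0, 0, -1], [0.0178, 0.0309, 0, 0, 0, 0, -1], [0.0178, 0.0309, 0, 0, 0, 0, -1], [0.0178, 0.0309, 0, 0, 0, 0, -1], [0.0178, 0.0309, 0, 0, 0, 0, -1], [0, 0, 0, 0, 0, 0, -1], [0, 0, 0, 0, 0, 0, -1]],
  ],
)

```text
time: 17.33
tcp_pos: [610.2, 227.1, 232.9]
orientation: [[-0.938, 0.348, -0.0], [0.348, 0.938, 0.002], [0.001, 0.002, -1.0]]
force: [0.8, 0.0, -0.4]
gripper_width: 85.4
finger_force: 0.0
```

```bash
python3 - <<'E'
from h import *
c=shot("w6"); go(610,225,232,-20.3)
E
```

```text
shift m [ 0.0002 -0.0009  0.001 ] turn rad -0.002 j6 40.7 tcp [610.5 225.7 233. ]
```

View pics/w6.png

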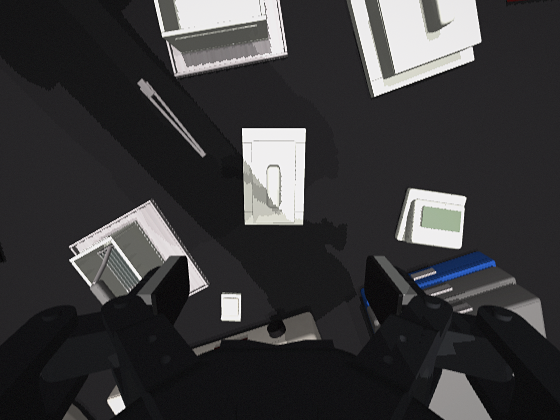

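Wrist view 6: small cover outline (242,128)–(306,224), grip at (274,187), square to the tool.

```bash
python3 - <<'E'
from h import *
c=bot.camera("wrist")
im=c["color"].min(2)
m=np.zeros_like(im); m[110:240,225:325]=(im[110:240,225:325]>110)*255
k=max(cv2.findContours(m,0,2)[0],key=cv2.contourArea)[:,0]
for z in(0,6,12): print(z,rect(ray(c,k,z)))
p=ray(c,[(274,187)],78)[0]; print(p); go(p[0],p[1],54,-20.3)
E
```

```text
0 [601.6 227.6 125.   78.6 -20.5]
6 [600.7 228.  123.   77.3 -20.5]
12 [599.9 228.3 121.1  76.1 -20.5]
[599.61235159 228.40654291]
shift m [ 0.0115 -0.0008  0.1791] turn rad -0.003 j6 40.6 tcp [610.7 224.8 233.1]
```

Emit:
arm_command(
  moves=[
    [[0.0115, -0.0018, 0, 0, 0, 0.003, -1], [0, 0, 0.035, 0, 0, 0, -1], [0, 0, 0.035, 0, 0, 0, -1], [0, 0, 0.035, 0, 0, 0, -1], [0, 0, 0.03, 0, 0, 0, -1], [0, 0, 0.02, 0, 0, 0, -1], [0, 0, 0.015, 0, 0, 0, -1], [0, 0, 0.006, 0, 0, 0, -0.5], [0, 0, 0, 0, 0, 0, 0], [0, 0, 0, 0, 0, 0, 0]],
  ],
)

```text
time: 18.27
tcp_pos: [599.8, 227.0, 58.0]
orientation: [[-0.936, 0.353, 0.0], [0.353, 0.936, 0.002], [0.0, 0.002, -1.0]]
force: [0.4, -0.1, 1.1]
gripper_width: 51.7
finger_force: 0.0
```

```bash
python3 - <<'E'
from h import *
go(599.7,228.3,54,-20.5)
E
```

```text
shift m [0.0006 0.0012 0.004 ] turn rad -0.0028 j6 41.3 tcp [599.8 227.   58. ]
```

Emit:
arm_command(
  moves=[
    [[0, 0.0012, 0.003, 0, 0, -0.003, 0.4], [0, 0, 0, 0, 0, 0, 0.5], [0, 0, 0, 0, 0, 0, 0.6], [0, 0, 0, 0, 0, 0, 0.7], [0, 0, 0, 0, 0, 0, 1], [0, 0, 0, 0, 0, 0, 1], [0, 0, 0, 0, 0, 0, 1], [0, 0, 0, 0, 0, 0, 1]],
  ],
  force=35,
)

```text
time: 18.93
tcp_pos: [599.8, 229.2, 54.7]
orientation: [[-0.937, 0.348, 0.0], [0.348, 0.937, 0.003], [0.001, 0.002, -1.0]]
force: [-1.1, -0.8, 3.1]
gripper_width: 13.5
finger_force: 37.0
```

Emit:
arm_command(
  moves=[
    [[0, 0, -0.01, 0, 0, 0, 1], [0, 0, -0.02, 0, 0, 0, 1], [0, 0, -0.03, 0, 0, 0, 1], [0, 0, -0.03, 0, 0, 0, 1], [0, 0, -0.03, 0, 0, 0, 1], [0, 0, -0.02, 0, 0, 0, 1], [0, 0, 0, 0, 0, 0, 1], [0, 0, 0, 0, 0, 0, 1]],
  ],
)

```text
time: 19.6
tcp_pos: [600.4, 229.0, 195.7]
orientation: [[-0.937, 0.348, 0.003], [0.348, 0.937, 0.003], [-0.001, 0.004, -1.0]]
force: [0.4, -0.7, -2.3]
gripper_width: 13.2
finger_force: 36.5
```

```bash
python3 - <<'E'
from h import *
go(646.3,14.5,200,8.2); s=bot.sense(); print(s["force"],s["torque"])
E
```

```text
shift m [-0.1177 -0.1851 -0.0048] turn rad -0.4987 j6 41.2 tcp [600.4 229.  195.7]
[ 0.41414525 -0.68502441 -2.34354171] [ 0.00314239 -0.00643483  0.02955304]
```

Emit:
arm_command(
  moves=[
    [[-0.01, -0.0151, 0, 0, 0, 0, 1], [-0.0177, -0.028, 0, 0, 0, 0, 1], [-0.02, -0.032, 0, 0, 0, 0, 1], [-0.02, -0.032, 0, 0, 0, 0, 1], [-0.02, -0.032, 0, 0, 0, 0, 1], [-0.02, -0.03, 0, 0, 0, 0, 1], [-0.01, -0.016, 0, 0, 0, 0, 1], [0, 0, 0, 0, 0, -0.08, 1], [0, 0, 0, 0, 0, -0.1, 1], [0, 0, 0, 0, 0, -0.1, 1]],
  ],
)

```text
time: 20.43
tcp_pos: [644.8, 13.3, 191.3]
orientation: [[-0.997, 0.072, -0.004], [0.072, 0.997, 0.002], [0.004, 0.002, -1.0]]
force: [0.2, -0.8, -1.8]
gripper_width: 13.5
finger_force: 36.5
```

Emit:
arm_command(
  moves=[
    [[0, 0, 0, 0, 0, -0.1, 1], [0, 0, 0, 0, 0, -0.08, 1], [0, 0, 0, 0, 0, -0.0387, 1], [0, 0, 0, 0, 0, 0, 1], [0, 0, 0, 0, 0, 0, 1], [0, 0, 0, 0, 0, 0, 1], [0, 0, 0, 0, 0, 0, 1]],
  ],
)

```text
time: 21.02
tcp_pos: [645.4, 14.2, 193.2]
orientation: [[-0.99, -0.142, -0.001], [-0.142, 0.99, 0.002], [0.001, 0.002, -1.0]]
force: [-0.8, 0.5, -1.3]
gripper_width: 13.4
finger_force: 36.5
```

```bash
python3 - <<'E'
from h import *
go(646.3,14.5,108,8.2); s=bot.sense(); print(s["force"],s["torque"])
c=shot("w7")
E
```

```text
shift m [-0.001  -0.      0.0852] turn rad -0.0008 j6 -7.0 tcp [645.4  14.2 193.2]
[-0.78307916  0.45797917 -1.30313691] [-0.03491358 -0.00745995  0.00383234]
```

View pics/w7.png

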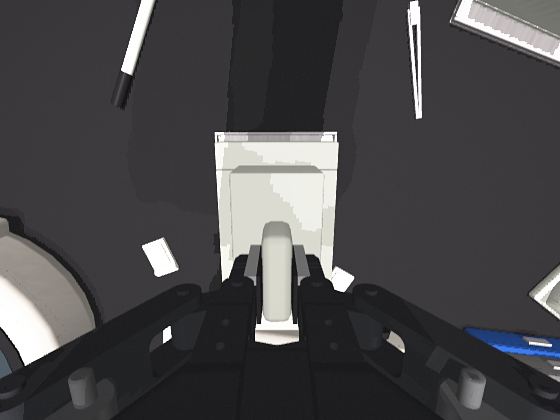

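Wrist view 7: cover held level, centred over the tray (both span 216–338). Lower it.

Emit:
arm_command(
  moves=[
    [[-0.001, 0, 0.015, 0, 0, 0, 1], [0, 0, 0.02, 0, 0, 0, 1], [0, 0, 0.015, 0, 0, 0, 1], [0, 0, 0.01, 0, 0, 0, 1], [0, 0, 0.004, 0, 0, 0, 1], [0, 0, 0, 0, 0, 0, 1], [0, 0, 0, 0, 0, 0, 1]],
  ],
)

```text
time: 21.65
tcp_pos: [646.8, 14.5, 130.4]
orientation: [[-0.99, -0.142, 0.001], [-0.142, 0.99, 0.002], [-0.001, 0.002, -1.0]]
force: [-1.1, -0.9, -1.0]
gripper_width: 13.2
finger_force: 36.5
```

Emit:
arm_command(
  moves=[
    [[0, 0, 0.004, 0, 0, 0, 1], [0, 0, 0.004, 0, 0, 0, 1], [0, 0, 0.004, 0, 0, 0, 1], [0, 0, 0.002, 0, 0, 0, 1], [0, 0, 0, 0, 0, 0, 1], [0, 0, 0, 0, 0, 0, 1]],
  ],
)

```text
time: 22.15
tcp_pos: [646.5, 14.5, 115.6]
orientation: [[-0.99, -0.143, -0.0], [-0.143, 0.99, 0.002], [0.0, 0.002, -1.0]]
force: [0.4, 0.5, -1.9]
gripper_width: 13.1
finger_force: 36.5
```

Skirt is past the rim without contact. The ledge is expected to land at about 109.7.

Emit:
arm_command(
  moves=[
    [[0, 0, 0.003, 0, 0, 0, 1], [0, 0, 0.001, 0, 0, 0, 1], [0, 0, 0, 0, 0, 0, 1], [0, 0, 0, 0, 0, 0, 1]],
  ],
)

```text
time: 22.48
tcp_pos: [646.5, 14.5, 111.7]
orientation: [[-0.99, -0.143, -0.0], [-0.143, 0.99, 0.002], [-0.0, 0.002, -1.0]]
force: [-0.3, 0.7, -1.7]
gripper_width: 13.4
finger_force: 36.5
```

Emit:
arm_command(
  moves=[
    [[0, 0, 0.001, 0, 0, 0, 1], [0, 0, 0.001, 0, 0, 0, 1], [0, 0, 0, 0, 0, 0, 1]],
  ],
)

```text
time: 22.73
tcp_pos: [646.6, 14.5, 109.8]
orientation: [[-0.99, -0.143, 0.0], [-0.143, 0.99, 0.002], [-0.0, 0.002, -1.0]]
force: [0.0, 0.6, -1.3]
gripper_width: 13.4
finger_force: 36.5
```

Emit:
arm_command(
  moves=[
    [[0, 0, 0.001, 0, 0, 0, 1], [0, 0, 0, 0, 0, 0, 1], [0, 0, 0, 0, 0, 0, 1]],
  ],
)

```text
time: 22.98
tcp_pos: [646.7, 14.5, 109.7]
orientation: [[-0.99, -0.143, 0.001], [-0.143, 0.99, 0.002], [-0.001, 0.002, -1.0]]
force: [-2.2, -0.0, 5.5]
gripper_width: 12.8
finger_force: 37.3
```

Seated exactly on the rim. Release, rise and head for the large grey rack.

Emit:
arm_command(
  moves=[
    [[0, 0, -0.001, 0, 0, 0, 0.7], [0, 0, 0, 0, 0, 0, 0.4], [0, 0, 0, 0, 0, 0, 0.2], [0, 0, 0, 0, 0, 0, 0], [0, 0, -0.02, 0, 0, 0, 0], [0, 0, -0.035, 0, 0, 0, 0], [0, 0, -0.04, 0, 0, 0, -1], [0, 0, -0.025, 0, 0, 0, -1]],
  ],
)

```text
time: 23.65
tcp_pos: [647.0, 14.3, 233.3]
orientation: [[-0.99, -0.143, 0.003], [-0.143, 0.99, 0.002], [-0.003, 0.002, -1.0]]
force: [0.7, 0.2, 0.5]
gripper_width: 65.4
finger_force: 0.0
```

```bash
python3 - <<'E'
from h import *
go(502,-427,232,16.8)
E
```

```text
shift m [ 2.064e-01 -4.161e-01 -1.000e-04] turn rad -0.1502 j6 -7.0 tcp [647.   14.3 233.3]
```

Emit:
arm_command(
  moves=[
    [[0.0172, -0.0347, 0, 0, 0, 0, -1], [0.0172, -0.0347, 0, 0, 0, 0, -1], [0.0172, -0.0347, 0, 0, 0, 0, -1], [0.0172, -0.0347, 0, 0, 0, 0, -1], [0.0172, -0.0347, 0, 0, 0, 0, -1], [0.0172, -0.0347, 0, 0, 0, 0, -1]],
  ],
)

```text
time: 24.15
tcp_pos: [573.4, -208.1, 229.4]
orientation: [[-0.99, -0.143, 0.0], [-0.143, 0.99, 0.002], [-0.001, 0.002, -1.0]]
force: [0.6, -0.3, -0.2]
gripper_width: 85.4
finger_force: 0.0
```

Emit:
arm_command(
  moves=[
    [[0.0172, -0.0347, 0, 0, 0, 0, -1], [0.0172, -0.0347, 0, 0, 0, 0, -1], [0.0172, -0.0347, 0, 0, 0, 0, -1], [0.0172, -0.0347, 0, 0, 0, 0, -1], [0.0172, -0.0347, 0, 0, 0, 0, -1], [0.0172, -0.0347, 0, 0, 0, 0, -1], [0, 0, 0, 0, 0, -0.07, -1], [0, 0, 0, 0, 0, -0.08, -1], [0, 0, 0, 0, 0, 0, -1], [0, 0, 0, 0, 0, 0, -1]],
  ],
)

```text
time: 24.98
tcp_pos: [501.6, -427.4, 228.6]
orientation: [[-0.958, -0.287, -0.0], [-0.287, 0.958, 0.002], [-0.001, 0.002, -1.0]]
force: [0.6, 0.6, -0.4]
gripper_width: 85.4
finger_force: 0.0
```

```bash
python3 - <<'E'
from h import *
c=shot("w8"); go(502,-427,232,16.8)
im=cv2.imread("pics/w8.png"); cv2.imwrite("pics/w8c.png",cv2.convertScaleAbs(cv2.resize(im[110:310,180:400],None,fx=3,fy=3,interpolation=cv2.INTER_CUBIC),alpha=1.5,beta=10))
E
```

```text
shift m [-0.0003  0.0001 -0.0032] turn rad -0.002 j6 -57.1 tcp [ 501.8 -427.1  228.8]
```

View pics/w8c.png

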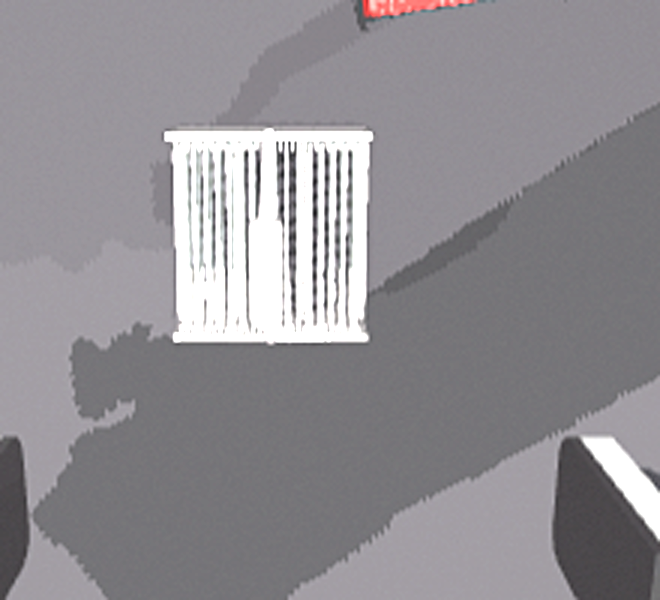

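Wrist crop 8: the large grey rack spans (165,132)–(372,340) in the crop, square to the tool, bar centred on column 267; the red one is above it at (410,10). All 14 views are used, so from here I rely on numbers.

```bash
python3 - <<'E'
from h import *
c=bot.camera("wrist")
q=np.array([(165,132),(372,132),(367,340),(175,340)])/3+[180,110]
for z in(0,10,20,30):
    p=ray(c,q,z); print(z,p.mean(0).round(1),np.linalg.norm(p-np.roll(p,-1,0),axis=1).round(1),[np.degrees(np.arctan2(*d[::-1])).round(1) for d in (p[3]-p[0],p[2]-p[1])])
im=c["color"].astype(int)
print(im[178:228,269].mean(1).round().astype(int).tolist())
for r in(188,195,205,212): print(r,im[r,255:285].mean(1).astype(int).tolist())
print(ray(c,[(269,182.7)],88)); go(502,-427,64,17)
E
```

```text
0 [ 510.6 -431.8] [85.8 90.4 84.8 90.4] [np.float64(17.3), np.float64(16.7)]
10 [ 508.6 -432.2] [83.5 88.  82.5 88. ] [np.float64(17.3), np.float64(16.7)]
20 [ 506.7 -432.5] [81.2 85.6 80.2 85.5] [np.float64(17.3), np.float64(16.7)]
30 [ 504.8 -432.9] [78.9 83.1 77.9 83.1] [np.float64(17.3), np.float64(16.7)]
[249, 249, 254, 255, 255, 230, 237, 249, 252, 252, 252, 252, 252, 252, 251, 251, 253, 254, 253, 251, 251, 251, 251, 251, 250, 253, 254, 254, 254, 254, 253, 253, 253, 253, 253, 253, 253, 254, 251, 235, 255, 254, 194, 226, 213, 182, 124, 70, 71, 72]
188 [149, 255, 127, 255, 222, 255, 125, 104, 243, 249, 252, 251, 251, 252, 252, 252, 253, 246, 236, 69, 255, 64, 39, 139, 255, 166, 175, 254, 230, 77]
195 [32, 255, 134, 255, 255, 255, 134, 74, 245, 248, 252, 251, 250, 254, 254, 253, 254, 244, 237, 79, 255, 79, 77, 156, 255, 255, 244, 255, 231, 60]
205 [28, 255, 208, 251, 249, 255, 217, 58, 240, 250, 254, 253, 253, 254, 254, 254, 255, 251, 249, 74, 255, 97, 68, 230, 255, 253, 255, 255, 255, 51]
212 [75, 255, 255, 252, 255, 255, 220, 47, 229, 245, 254, 252, 253, 253, 253, 253, 254, 251, 249, 99, 255, 112, 54, 230, 255, 253, 225, 255, 255, 43]
[[ 487.10124889 -437.83911301]]
shift m [ 0.     -0.0004  0.1649] turn rad -0.0049 j6 -57.2 tcp [ 501.9 -427.   228.9]
```

Emit:
arm_command(
  moves=[
    [[-0.0015, -0.0063, 0, 0, 0, -0.004, -1], [0, 0, 0.03, 0, 0, 0, -1], [0, 0, 0.03, 0, 0, 0, -1], [0, 0, 0.03, 0, 0, 0, -1], [0, 0, 0.03, 0, 0, 0, -1], [0, 0, 0.02, 0, 0, 0, -1], [0, 0, 0.015, 0, 0, 0, -1], [0, 0, 0.006, 0, 0, 0, -1], [0, 0, 0, 0, 0, 0, 0], [0, 0, 0, 0, 0, 0, 0]],
  ],
)

```text
time: 25.92
tcp_pos: [505.4, -432.7, 68.4]
orientation: [[-0.956, -0.293, 0.0], [-0.293, 0.956, 0.002], [-0.001, 0.002, -1.0]]
force: [1.1, -0.3, -0.2]
gripper_width: 63.9
finger_force: 0.0
```

```bash
python3 - <<'E'
from h import *
go(505,-432.6,65,17)
E
```

```text
shift m [0.0004 0.0002 0.0034] turn rad 0.0005 j6 -57.6 tcp [ 505.4 -432.7   68.4]
```

Emit:
arm_command(
  moves=[
    [[0, 0, 0.003, 0, 0, 0, 0.3], [0, 0, 0, 0, 0, 0, 0.5], [0, 0, 0, 0, 0, 0, 0.6], [0, 0, 0, 0, 0, 0, 0.7], [0, 0, 0, 0, 0, 0, 0.8], [0, 0, 0, 0, 0, 0, 1], [0, 0, 0, 0, 0, 0, 1], [0, 0, 0, 0, 0, 0, 1], [0, 0, 0, 0, 0, 0, 1]],
  ],
  force=40,
)

```text
time: 26.67
tcp_pos: [505.3, -433.0, 65.4]
orientation: [[-0.956, -0.293, 0.001], [-0.293, 0.956, 0.001], [-0.001, 0.001, -1.0]]
force: [0.5, -1.3, 2.6]
gripper_width: 10.9
finger_force: 42.7
```

Emit:
arm_command(
  moves=[
    [[0, 0, -0.01, 0, 0, 0, 1], [0, 0, -0.02, 0, 0, 0, 1], [0, 0, -0.03, 0, 0, 0, 1], [0, 0, -0.03, 0, 0, 0, 1], [0, 0, -0.03, 0, 0, 0, 1], [0, 0, -0.03, 0, 0, 0, 1], [0, 0, -0.02, 0, 0, 0, 1], [0, 0, 0, 0, 0, 0, 1], [0, 0, 0, 0, 0, 0, 1]],
  ],
)

```text
time: 27.42
tcp_pos: [505.1, -432.9, 235.6]
orientation: [[-0.956, -0.293, 0.001], [-0.293, 0.956, 0.002], [-0.001, 0.001, -1.0]]
force: [-0.2, -0.6, -2.5]
gripper_width: 11.3
finger_force: 42.0
```

```bash
python3 - <<'E'
from h import *
s=bot.sense(); print(s["force"],s["torque"])
go(440,130,235,-10)
# dish_l from top camera: inner cavity & tray
c=bot.camera("top"); im=c["color"]; cv2.imwrite("pics/t9.png",im[:,:,::-1])
# bar in wrist view
w=bot.camera("wrist"); cv2.imwrite("pics/w9.png",w["color"][:,:,::-1])
a=w["color"].astype(int).mean(2)
print(a[250,255:300].astype(int).tolist())
E
```

```text
[-0.18951535 -0.58689116 -2.46283779] [-0.01639472  0.01340686  0.02778933]
shift m [-0.1026  0.5573  0.0014] turn rad 0.4718 j6 -57.7 tcp [ 505.1 -432.9  235.6]
[180, 180, 183, 143, 145, 146, 171, 55, 39, 145, 207, 214, 218, 224, 229, 234, 233, 233, 233, 233, 234, 233, 233, 233, 233, 233, 233, 233, 233, 232, 225, 220, 210, 207, 160, 69, 53, 189, 182, 179, 181, 180, 180, 180, 180]
```

Emit:
arm_command(
  moves=[
    [[-0.0034, 0.0123, 0, 0, 0, 0, 1], [-0.0068, 0.0245, 0, 0, 0, 0, 1], [-0.0102, 0.0368, 0, 0, 0, 0, 1], [-0.0102, 0.0368, 0, 0, 0, 0, 1], [-0.0102, 0.0368, 0, 0, 0, 0, 1], [-0.0102, 0.0368, 0, 0, 0, 0, 1], [-0.0102, 0.0368, 0, 0, 0, 0, 1], [-0.0102, 0.0368, 0, 0, 0, 0, 1], [-0.0102, 0.0368, 0, 0, 0, 0, 1], [-0.0102, 0.0368, 0, 0, 0, 0, 1]],
  ],
)

```text
time: 28.35
tcp_pos: [494.1, -87.4, 233.5]
orientation: [[-0.956, -0.292, -0.004], [-0.292, 0.956, 0.003], [0.003, 0.004, -1.0]]
force: [0.4, 0.3, -2.5]
gripper_width: 11.5
finger_force: 41.9
```

Emit:
arm_command(
  moves=[
    [[-0.0102, 0.0368, 0, 0, 0, 0, 1], [-0.0102, 0.0368, 0, 0, 0, 0, 1], [-0.0102, 0.0368, 0, 0, 0, 0, 1], [-0.0102, 0.0368, 0, 0, 0, 0, 1], [-0.0102, 0.0368, 0, 0, 0, 0, 1], [-0.0068, 0.0245, 0, 0, 0, 0, 1], [-0.0034, 0.0123, 0, 0, 0, 0, 1]],
  ],
)

```text
time: 28.93
tcp_pos: [488.2, 142.4, 233.9]
orientation: [[-0.955, -0.296, -0.004], [-0.296, 0.955, 0.002], [0.003, 0.003, -1.0]]
force: [-0.5, -0.8, -1.4]
gripper_width: 11.3
finger_force: 41.9
```

Emit:
arm_command(
  moves=[
    [[0, 0, 0, 0, 0, 0.08, 1], [0, 0, 0, 0, 0, 0.1, 1], [0, 0, 0, 0, 0, 0.1, 1], [0, 0, 0, 0, 0, 0.1, 1], [0, 0, 0, 0, 0, 0.0965, 1], [0, 0, 0, 0, 0, 0, 1], [0, 0, 0, 0, 0, 0, 1], [0, 0, 0, 0, 0, 0, 1]],
  ],
)

```text
time: 29.6
tcp_pos: [489.3, 139.2, 235.3]
orientation: [[-0.984, 0.177, -0.001], [0.177, 0.984, 0.002], [0.002, 0.001, -1.0]]
force: [0.4, 0.1, -1.2]
gripper_width: 11.4
finger_force: 41.9
```

```bash
python3 - <<'E'
from h import *
go(391,239,235,-10.3)
w=bot.camera("wrist"); cv2.imwrite("pics/w10.png",w["color"][:,:,::-1]); np.savez("w10.npz",**w)
# expected pixels of dish inner rim from top estimate
t=np.radians(-10.3);R=np.array([[np.cos(t),-np.sin(t)],[np.sin(t),np.cos(t)]])
P=np.array([(48,46),(48,-46),(-48,-46),(-48,46)])@R.T+[391,239]
print(proj(w,np.c_[P,[65]*4]).round(0).tolist())
g=w["color"].mean(2)
u=proj(w,[[391,239,65]])[0].round().astype(int); print(u)
print("row",g[u[1],:].astype(int)[max(0,u[0]-110):u[0]+110].tolist())
E
```

```text
shift m [0.1144 0.0808 0.0006] turn rad 0.0022 j6 26.0 tcp [489.3 139.2 235.3]
[[398.0, 131.0], [309.0, 131.0], [312.0, 26.0], [410.0, 26.0]]
[357  81]
row [32, 35, 34, 34, 35, 33, 34, 34, 34, 35, 34, 33, 34, 33, 34, 32, 35, 33, 34, 34, 34, 36, 34, 32, 32, 34, 33, 36, 34, 34, 33, 32, 35, 33, 33, 36, 34, 34, 34, 34, 35, 31, 16, 211, 205, 144, 210, 209, 212, 212, 212, 212, 210, 210, 158, 111, 84, 86, 77, 91, 250, 241, 240, 205, 240, 239, 238, 238, 238, 238, 238, 238, 238, 238, 238, 238, 238, 238, 238, 238, 238, 238, 238, 238, 238, 238, 238, 238, 238, 238, 238, 238, 238, 238, 237, 238, 238, 238, 237, 238, 238, 238, 238, 238, 238, 238, 238, 237, 237, 238, 238, 238, 238, 238, 238, 238, 238, 238, 238, 238, 238, 238, 238, 238, 238, 238, 237, 237, 238, 238, 238, 238, 237, 237, 238, 239, 243, 193, 78, 84, 87, 86, 85, 86, 87, 87, 83, 85, 86, 87, 86, 86, 86, 85, 87, 80, 66, 250, 241, 244, 210, 34, 36, 39, 37, 39, 40, 39, 39, 39, 38, 38, 38, 39, 39, 39, 40, 40, 40, 39, 39, 37, 41, 37, 38, 39, 38, 39, 38, 40, 38, 39, 37, 37, 40, 38, 38, 40, 40, 38, 37, 38, 40, 38, 39, 37, 39, 38, 39, 38, 39, 38, 40, 39, 38, 38, 39, 39, 38, 38]
```

```bash
python3 - <<'E'
from h import *
w=np.load("w10.npz"); g=w["color"].mean(2).astype(int)
for r in(45,60,100,115): print("row",r,"L",g[r,296:320].tolist(),"R",g[r,392:418].tolist())
for q in(325,345,365,385): print("col",q,"T0-45",g[0:45,q].tolist(),"B",g[118:160,q].tolist())
E
```

```text
row 45 L [231, 232, 233, 232, 231, 232, 237, 121, 79, 85, 81, 79, 151, 245, 239, 241, 178, 217, 216, 215, 216, 216, 215, 216] R [82, 81, 80, 81, 84, 85, 85, 86, 86, 86, 82, 80, 80, 82, 82, 78, 134, 245, 240, 247, 112, 32, 37, 38, 39, 38]
row 60 L [235, 235, 234, 232, 232, 235, 206, 110, 83, 87, 81, 61, 250, 240, 238, 229, 238, 238, 237, 237, 237, 237, 237, 237] R [85, 84, 85, 85, 79, 80, 84, 86, 85, 86, 87, 86, 86, 80, 116, 246, 241, 248, 112, 33, 38, 38, 39, 38, 40, 38]
row 100 L [212, 211, 210, 208, 215, 80, 84, 87, 84, 62, 251, 242, 241, 203, 240, 239, 239, 238, 238, 238, 238, 239, 238, 238] R [84, 84, 87, 85, 86, 86, 86, 85, 78, 193, 244, 242, 254, 56, 32, 38, 39, 40, 40, 40, 39, 39, 37, 39, 40, 39]
row 115 L [210, 209, 207, 209, 106, 83, 86, 84, 60, 252, 242, 240, 228, 239, 239, 238, 239, 239, 239, 239, 238, 239, 239, 239] R [82, 82, 83, 83, 82, 82, 74, 162, 246, 242, 254, 57, 33, 39, 38, 39, 38, 40, 39, 38, 40, 40, 39, 41, 38, 39]
col 325 T0-45 [38, 38, 38, 38, 39, 39, 38, 38, 39, 37, 38, 39, 38, 39, 38, 39, 36, 27, 158, 231, 239, 240, 215, 129, 78, 82, 82, 82, 82, 83, 83, 83, 
[... 773 characters left out ...]
, 238, 231, 156, 73, 80, 82, 82, 80, 80, 82, 82, 82, 83, 83, 83, 82, 83, 82, 81, 76, 135, 198, 216] B [238, 238, 238, 239, 239, 238, 238, 239, 239, 239, 238, 238, 239, 239, 239, 239, 230, 184, 152, 155, 155, 156, 157, 157, 156, 158, 156, 152, 214, 236, 236, 200, 219, 191, 77, 26, 38, 39, 40, 41, 40, 40]
col 385 T0-45 [39, 40, 39, 37, 38, 38, 39, 40, 37, 39, 36, 37, 38, 39, 38, 37, 38, 38, 36, 25, 157, 230, 237, 239, 220, 136, 76, 81, 81, 81, 81, 83, 83, 82, 83, 81, 83, 83, 84, 81, 82, 82, 75, 158, 191] B [87, 87, 87, 86, 88, 87, 86, 87, 87, 87, 86, 82, 106, 221, 243, 242, 206, 216, 232, 228, 228, 229, 229, 229, 230, 230, 231, 230, 230, 230, 220, 175, 214, 188, 81, 35, 39, 40, 39, 40, 40, 39]
```

```bash
python3 - <<'E'
from h import *
w=np.load("w10.npz")
L=[(308,45),(307.5,60),(305.5,100),(304.5,115)];R=[(411.8,45),(409.9,60),(404.5,100),(402.5,115)]
T=[(325,17.9),(345,18.6),(365,19.1),(385,19.9)];B=[(325,132.9),(345,133.2),(365,134.9),(385,133.9)]
def line(q):
    p=ray(w,q,65).astype(np.float32); vx,vy,x,y=cv2.fitLine(p,2,0,.01,.01).ravel(); return np.array([x,y]),np.array([vx,vy])
l=[line(q) for q in(L,R,T,B)]
print([np.degrees(np.arctan2(v[1],v[0])).round(1) for _,v in l])
def X(a,b): s=np.linalg.solve(np.c_[a[1],-b[1]],b[0]-a[0]); return a[0]+s[0]*a[1]
C=np.array([X(l[0],l[2]),X(l[1],l[2]),X(l[1],l[3]),X(l[0],l[3])]); print(C.round(1).tolist(),C.mean(0),np.linalg.norm(C-np.roll(C,-1,0),axis=1))
go(*C.mean(0),235,-10.6)
E
```

```text
[np.float32(-11.8), np.float32(-11.8), np.float32(78.2), np.float32(78.5)]
[[328.29998779296875, 200.89999389648438], [348.6000061035156, 298.20001220703125], [450.20001220703125, 276.8999938964844], [430.3999938964844, 179.60000610351562]] [389.39685 238.92526] [ 99.386406 103.77606   99.28356  104.31201 ]
shift m [0.1161 0.0803 0.0008] turn rad 0.007 j6 26.0 tcp [489.4 139.3 235.5]
```

Emit:
arm_command(
  moves=[
    [[0.0116, 0.008, 0, 0, 0, 0, 1], [0.0174, 0.0121, 0, 0, 0, 0, 1], [0.0232, 0.0161, 0, 0, 0, 0, 1], [0.0232, 0.0161, 0, 0, 0, 0, 1], [0.0232, 0.0161, 0, 0, 0, 0, 1], [0.0116, 0.008, 0, 0, 0, 0, 1], [0.0058, 0.004, 0, 0, 0, 0, 1], [0, 0, 0, 0, 0, 0.028, 1], [0, 0, 0, 0, 0, 0, 1], [0, 0, 0, 0, 0, 0, 1]],
  ],
)

```text
time: 30.48
tcp_pos: [389.9, 239.4, 236.3]
orientation: [[-0.979, 0.205, 0.0], [0.205, 0.979, 0.002], [0.0, 0.002, -1.0]]
force: [0.0, -0.2, -1.5]
gripper_width: 10.6
finger_force: 41.9
```

```bash
python3 - <<'E'
from h import *
go(389.4,238.9,72.5,-11.8)
E
```

```text
shift m [ 0.0003 -0.001   0.1638] turn rad -0.0004 j6 43.3 tcp [389.9 239.4 236.3]
```

Emit:
arm_command(
  moves=[
    [[0.0003, -0.001, 0.015, 0, 0, 0, 1], [0, 0, 0.03, 0, 0, 0, 1], [0, 0, 0.025, 0, 0, 0, 1], [0, 0, 0.015, 0, 0, 0, 1], [0, 0, 0.006, 0, 0, 0, 1], [0, 0, 0, 0, 0, 0, 1], [0, 0, 0, 0, 0, 0, 1]],
  ],
)

```text
time: 31.07
tcp_pos: [389.8, 238.7, 145.9]
orientation: [[-0.978, 0.206, 0.0], [0.206, 0.978, 0.002], [0.0, 0.002, -1.0]]
force: [0.8, -0.5, -1.0]
gripper_width: 11.2
finger_force: 41.9
```

```bash
python3 - <<'E'
from h import *
go(389.4,238.9,72.5,-11.8)
w=bot.camera("wrist"); np.savez("w11.npz",**w); cv2.imwrite("pics/w11.png",w["color"][:,:,::-1])
g=w["color"].mean(2).astype(int)
# front edge: predicted rim outer/ rack front edge at rack corner height
s=bot.sense(); R=s["orientation"]; t=s["tcp_pos"]
for nm,h,a,b in(("rack",30,42,40),("dish",None,52,50)):
    z=65 if h is None else t[2]-65.4+h
    o=np.array([389.4,238.9]) if h is None else t[:2]
    P=[[*(o+R[:2,0]*a+R[:2,1]*y*b),z] for y in(-1,1)]; print(nm,proj(w,P).round(1).tolist())
for r in(205,195,188): print(r,g[r,200:360].tolist())
E
```

```text
shift m [ 0.0004 -0.      0.0734] turn rad -0.0018 j6 43.3 tcp [389.8 238.7 145.9]
rack [[209.0, 173.0], [341.2, 173.0]]
dish [[208.0, 150.3], [341.9, 150.2]]
205 [23, 24, 22, 22, 23, 22, 23, 23, 22, 16, 124, 130, 151, 151, 152, 154, 141, 70, 80, 102, 134, 212, 151, 93, 95, 98, 75, 60, 148, 195, 110, 125, 125, 123, 118, 204, 231, 123, 129, 105, 103, 117, 171, 252, 179, 137, 137, 145, 252, 179, 225, 207, 152, 105, 77, 64, 128, 212, 180, 70, 210, 248, 249, 144, 198, 220, 96, 151, 143, 249, 250, 141, 91, 114, 126, 128, 131, 131, 125, 117, 93, 133, 145, 253, 211, 92, 215, 245, 247, 144, 141, 89, 91, 182, 198, 138, 140, 142, 105, 100, 157, 231, 249, 160, 113, 132, 153, 163, 228, 162, 150, 156, 116, 102, 100, 224, 139, 103, 104, 101, 153, 151, 196, 135, 64, 107, 104, 104, 97, 186, 219, 115, 77, 79, 174, 246, 240, 240, 245, 175, 182, 45, 178, 244, 227, 34, 36, 41, 39, 40, 38, 41, 39, 40, 38, 40, 41, 40, 41, 40]
195 [24, 22, 24, 25, 24, 23, 21, 20, 15, 100, 135, 115, 146, 252, 208, 197, 90, 79, 77, 128, 177, 213, 92, 95, 97, 99, 51, 91, 195, 129, 151, 151, 151, 149, 143, 250, 225, 151, 102, 
[... 635 characters left out ...]
, 239, 244, 230, 67, 77, 104, 125, 211, 170, 91, 96, 100, 88, 55, 124, 211, 98, 154, 153, 150, 148, 174, 251, 191, 100, 105, 106, 103, 142, 209, 188, 97, 154, 154, 124, 149, 182, 219, 130, 156, 96, 99, 132, 148, 212, 150, 88, 214, 147, 148, 147, 202, 190, 110, 152, 151, 148, 231, 181, 97, 121, 135, 140, 142, 139, 132, 114, 108, 147, 251, 252, 125, 98, 190, 196, 225, 228, 153, 90, 65, 142, 207, 159, 142, 138, 103, 103, 152, 253, 181, 149, 116, 118, 117, 134, 226, 218, 127, 155, 158, 104, 102, 161, 200, 122, 104, 139, 137, 153, 183, 171, 106, 68, 106, 106, 103, 97, 188, 200, 112, 81, 75, 225, 243, 240, 241, 249, 115, 59, 54, 210, 215, 90, 34, 39, 40, 40, 39, 39, 39, 40, 40, 40, 40, 40, 39, 39]
```

Rim (210–340) and rack (217–333) are concentric in the wrist image. Lower the rack.

Emit:
arm_command(
  moves=[
    [[0, 0, 0.008, 0, 0, 0, 1], [0, 0, 0.01, 0, 0, 0, 1], [0, 0, 0.01, 0, 0, 0, 1], [0, 0, 0.01, 0, 0, 0, 1], [0, 0, 0.008, 0, 0, 0, 1], [0, 0, 0.003, 0, 0, 0, 1], [0, 0, 0, 0, 0, 0, 1]],
  ],
)

```text
time: 31.7
tcp_pos: [388.6, 238.5, 95.0]
orientation: [[-0.979, 0.206, -0.002], [0.206, 0.979, 0.001], [0.002, 0.001, -1.0]]
force: [0.3, -0.0, -1.9]
gripper_width: 11.1
finger_force: 41.9
```

Emit:
arm_command(
  moves=[
    [[0, 0, 0.008, 0, 0, 0, 1], [0, 0, 0.006, 0, 0, 0, 1], [0, 0, 0.004, 0, 0, 0, 1], [0, 0, 0.001, 0, 0, 0, 1], [0, 0, 0, 0, 0, 0, 1], [0, 0, 0, 0, 0, 0, 1]],
  ],
)

```text
time: 32.2
tcp_pos: [389.5, 239.0, 77.4]
orientation: [[-0.979, 0.206, 0.0], [0.206, 0.979, 0.002], [0.0, 0.002, -1.0]]
force: [0.3, -0.8, -1.1]
gripper_width: 11.0
finger_force: 41.9
```

Emit:
arm_command(
  moves=[
    [[0, 0, 0.002, 0, 0, 0, 1], [0, 0, 0.001, 0, 0, 0, 1], [0, 0, 0, 0, 0, 0, 1], [0, 0, 0, 0, 0, 0, 1]],
  ],
)

```text
time: 32.53
tcp_pos: [389.4, 239.0, 74.4]
orientation: [[-0.979, 0.206, 0.0], [0.206, 0.979, 0.002], [0.0, 0.002, -1.0]]
force: [-0.9, 0.2, -2.9]
gripper_width: 11.4
finger_force: 42.0
```

Emit:
arm_command(
  moves=[
    [[0, 0, 0.001, 0, 0, 0, 1], [0, 0, 0.0005, 0, 0, 0, 1], [0, 0, 0, 0, 0, 0, 1]],
  ],
)

```text
time: 32.78
tcp_pos: [389.3, 238.9, 72.7]
orientation: [[-0.979, 0.206, -0.0], [0.206, 0.979, 0.002], [0.001, 0.002, -1.0]]
force: [-0.6, 0.1, -0.9]
gripper_width: 11.0
finger_force: 42.0
```

Emit:
arm_command(
  moves=[
    [[0, 0, 0.001, 0, 0, 0, 1], [0, 0, 0, 0, 0, 0, 1], [0, 0, 0, 0, 0, 0, 1]],
  ],
)

```text
time: 33.03
tcp_pos: [389.3, 238.8, 72.3]
orientation: [[-0.979, 0.206, 0.0], [0.206, 0.979, 0.002], [0.0, 0.002, -1.0]]
force: [-2.7, -3.4, 4.6]
gripper_width: 11.2
finger_force: 42.8
```

On the floor. Release, rise and move over the white large cover.

Emit:
arm_command(
  moves=[
    [[0, 0, -0.001, 0, 0, 0, 0.7], [0, 0, 0, 0, 0, 0, 0.4], [0, 0, 0, 0, 0, 0, 0.2], [0, 0, 0, 0, 0, 0, 0], [0, 0, -0.02, 0, 0, 0, 0], [0, 0, -0.03, 0, 0, 0, 0], [0, 0, -0.04, 0, 0, 0, -1], [0, 0, -0.04, 0, 0, 0, -1], [0, 0, -0.03, 0, 0, 0, -1]],
  ],
)

```text
time: 33.78
tcp_pos: [389.6, 238.8, 236.0]
orientation: [[-0.979, 0.206, 0.002], [0.206, 0.979, 0.004], [-0.001, 0.004, -1.0]]
force: [0.6, 1.1, 0.8]
gripper_width: 76.9
finger_force: 0.0
```

```bash
python3 - <<'E'
from h import *
go(490,431,232,-0.3)
E
```

```text
shift m [-0.0586  0.2087  0.0049] turn rad -0.2021 j6 43.3 tcp [389.6 238.8 236. ]
```

Emit:
arm_command(
  moves=[
    [[-0.0098, 0.0348, 0, 0, 0, 0, -1], [-0.0098, 0.0348, 0, 0, 0, 0, -1], [-0.0098, 0.0348, 0, 0, 0, 0, -1], [-0.0098, 0.0348, 0, 0, 0, 0, -1], [-0.0098, 0.0348, 0, 0, 0, 0, -1], [-0.0098, 0.0348, 0, 0, 0, -0.1, -1], [0, 0, 0, 0, 0, -0.102, -1], [0, 0, 0, 0, 0, 0, -1], [0, 0, 0, 0, 0, 0, -1], [0, 0, 0, 0, 0, 0, -1]],
  ],
)

```text
time: 34.62
tcp_pos: [489.7, 430.2, 233.7]
orientation: [[-1.0, 0.008, 0.0], [0.008, 1.0, 0.002], [-0.0, 0.002, -1.0]]
force: [-0.5, 0.1, 0.1]
gripper_width: 85.4
finger_force: 0.0
```

```bash
python3 - <<'E'
from h import *
c=bot.camera("wrist"); cv2.imwrite("pics/w12.png",c["color"][:,:,::-1])
g=c["color"].min(2); u=proj(c,[[490,431,10]])[0]; print(u)
m=(g>110).astype(np.uint8)*255
for k in cv2.findContours(m,0,2)[0]:
    if cv2.contourArea(k)>2500 and cv2.pointPolygonTest(k,tuple(map(float,u)),False)>0:
        print(cv2.boundingRect(k))
        for z in(0,6,12): print(z,rect(ray(c,k[:,0],z)))
# grip: predicted box and local profiles
p=proj(c,[[490,431,78]])[0].round().astype(int); print(p)
a=c["color"].mean(2).astype(int)
for r in(p[1]-8,p[1],p[1]+8): print(r,a[r,p[0]-22:p[0]+22].tolist())
print("col",p[0],a[p[1]-40:p[1]+40,p[0]].tolist())
go(490,431,57,-0.3)
E
```

```text
[275.92509963 185.60750644]
(227, 138, 97, 96)
0 [494.4 429.3 125.4 120.2  -0.9]
6 [493.3 429.4 123.4 118.3  -0.9]
12 [492.2 429.4 121.4 116.4  -0.9]
[276 197]
189 [250, 250, 250, 250, 250, 250, 250, 250, 250, 250, 250, 250, 251, 255, 135, 237, 243, 249, 250, 249, 250, 250, 250, 250, 250, 242, 236, 153, 255, 251, 250, 250, 250, 250, 250, 250, 250, 250, 250, 250, 250, 250, 250, 250]
197 [250, 250, 250, 250, 250, 250, 250, 250, 250, 250, 250, 250, 251, 255, 134, 238, 244, 249, 250, 250, 250, 250, 250, 250, 248, 240, 242, 194, 253, 251, 250, 250, 250, 250, 250, 250, 250, 250, 250, 250, 250, 250, 250, 250]
205 [250, 250, 250, 250, 250, 250, 250, 250, 250, 250, 250, 250, 251, 255, 144, 238, 244, 249, 250, 250, 250, 249, 249, 250, 247, 239, 237, 191, 254, 251, 250, 250, 250, 250, 250, 250, 250, 250, 250, 250, 250, 250, 250, 250]
col 276 [250, 250, 250, 250, 250, 250, 250, 250, 250, 250, 250, 250, 250, 250, 250, 250, 251, 248, 197, 140, 145, 197, 244, 250, 250, 250, 250, 250, 250, 250, 250, 250, 250, 250, 250, 250, 250, 250, 250, 250, 250, 250, 250, 250, 250, 250, 250, 249, 249, 249, 249, 250, 250, 250, 250, 250, 250, 250, 250, 250, 251, 223, 236, 251, 251, 243, 232, 233, 232, 233, 233, 233, 233, 233, 235, 241, 170, 18, 29, 30]
shift m [-0.0002  0.0005  0.1771] turn rad -0.0027 j6 41.7 tcp [489.7 430.  234.1]
```

Large cover: centre (491.2, 429.5), yaw -0.9°, from outline and grip.

Emit:
arm_command(
  moves=[
    [[-0.0015, -0.0005, 0, 0, 0, 0.008, -1], [0, 0, 0.035, 0, 0, 0, -1], [0, 0, 0.035, 0, 0, 0, -1], [0, 0, 0.035, 0, 0, 0, -1], [0, 0, 0.03, 0, 0, 0, -1], [0, 0, 0.02, 0, 0, 0, -1], [0, 0, 0.015, 0, 0, 0, -1], [0, 0, 0.006, 0, 0, 0, -0.5], [0, 0, 0, 0, 0, 0, 0], [0, 0, 0, 0, 0, 0, 0]],
  ],
)

```text
time: 35.5
tcp_pos: [491.7, 430.6, 58.5]
orientation: [[-1.0, 0.014, 0.001], [0.014, 1.0, 0.003], [-0.001, 0.003, -1.0]]
force: [0.4, 0.4, 0.1]
gripper_width: 51.6
finger_force: 0.0
```

```bash
python3 - <<'E'
from h import *
go(491.2,429.5,55,-0.9)
E
```

```text
shift m [ 0.0005 -0.0011  0.0035] turn rad 0.0014 j6 42.0 tcp [491.7 430.6  58.5]
```

Emit:
arm_command(
  moves=[
    [[0.0005, -0.001, 0.003, 0, 0, 0.001, 0.4], [0, 0, 0, 0, 0, 0, 0.5], [0, 0, 0, 0, 0, 0, 0.6], [0, 0, 0, 0, 0, 0, 0.7], [0, 0, 0, 0, 0, 0, 1], [0, 0, 0, 0, 0, 0, 1], [0, 0, 0, 0, 0, 0, 1], [0, 0, 0, 0, 0, 0, 1]],
  ],
)

```text
time: 36.17
tcp_pos: [491.3, 429.8, 55.3]
orientation: [[-1.0, 0.015, 0.001], [0.015, 1.0, 0.003], [-0.001, 0.003, -1.0]]
force: [-1.0, -1.3, 6.3]
gripper_width: 13.1
finger_force: 39.8
```

Emit:
arm_command(
  moves=[
    [[0, 0, -0.01, 0, 0, 0, 1], [0, 0, -0.02, 0, 0, 0, 1], [0, 0, -0.03, 0, 0, 0, 1], [0, 0, -0.03, 0, 0, 0, 1], [0, 0, -0.03, 0, 0, 0, 1], [0, 0, -0.02, 0, 0, 0, 1], [0, 0, 0, 0, 0, 0, 1], [0, 0, 0, 0, 0, 0, 1]],
  ],
)

```text
time: 36.83
tcp_pos: [491.3, 429.9, 195.5]
orientation: [[-1.0, 0.014, 0.002], [0.014, 1.0, 0.004], [-0.002, 0.004, -1.0]]
force: [0.5, -0.3, -1.9]
gripper_width: 12.8
finger_force: 39.2
```

```bash
python3 - <<'E'
from h import *
go(389.3,238.9,195,-11.8); s=bot.sense(); print(s["force"],s["torque"])
E
```

```text
shift m [ 0.0993 -0.1925 -0.0004] turn rad 0.1915 j6 42.0 tcp [491.3 429.9 195.5]
[ 0.49076404 -0.25922217 -1.91021263] [ 0.0486721  -0.00386042 -0.03302029]
```

Emit:
arm_command(
  moves=[
    [[0.0099, -0.0193, 0, 0, 0, 0, 1], [0.0149, -0.0289, 0, 0, 0, 0, 1], [0.0165, -0.0321, 0, 0, 0, 0, 1], [0.0166, -0.0321, 0, 0, 0, 0, 1], [0.0166, -0.0321, 0, 0, 0, 0, 1], [0.0149, -0.0288, 0, 0, 0, 0, 1], [0.0099, -0.0192, 0, 0, 0, 0.09, 1], [0, 0, 0, 0, 0, 0.1015, 1], [0, 0, 0, 0, 0, 0, 1], [0, 0, 0, 0, 0, 0, 1]],
  ],
)

```text
time: 37.67
tcp_pos: [388.3, 238.0, 192.6]
orientation: [[-0.979, 0.202, -0.001], [0.202, 0.979, 0.002], [0.002, 0.001, -1.0]]
force: [0.1, -0.1, -2.4]
gripper_width: 13.4
finger_force: 39.5
```

```bash
python3 - <<'E'
from h import *
go(389.3,238.9,130,-11.8)
c=bot.camera("wrist"); np.savez("w13.npz",**c); cv2.imwrite("pics/w13.png",c["color"][:,:,::-1])
s=bot.sense();R=s["orientation"];t=s["tcp_pos"]
f=[[*(t[:2]+R[:2,0]*60+R[:2,1]*y*58),t[2]-55] for y in(-1,1)]
print(proj(c,f).round(1).tolist())
a=c["color"].mean(2).astype(int); r=int(proj(c,f)[0,1])
for rr in (r+25,r+45): print(rr,np.flatnonzero(a[rr]>100)[[0,-1]],a[rr,150:400:3].tolist())
print("col240",a[r-40:r+20,240].tolist()); print("col310",a[r-40:r+20,310].tolist())
E
```

```text
shift m [-0.0009  0.001   0.0626] turn rad 0.0024 j6 43.1 tcp [388.3 238.  192.6]
[[186.8, 141.4], [363.8, 141.3]]
166 [184 369] [22, 24, 25, 22, 26, 21, 22, 25, 22, 23, 25, 4, 240, 239, 239, 239, 239, 240, 245, 173, 173, 174, 174, 173, 173, 174, 174, 175, 174, 173, 173, 173, 174, 174, 173, 174, 174, 174, 174, 173, 174, 175, 175, 174, 174, 174, 175, 174, 175, 175, 174, 174, 175, 175, 174, 175, 174, 175, 175, 175, 174, 175, 175, 175, 176, 175, 234, 240, 240, 239, 239, 239, 239, 193, 38, 40, 38, 39, 40, 40, 40, 39, 37, 40]
186 [186 367] [25, 22, 22, 25, 22, 20, 24, 24, 23, 24, 22, 22, 192, 147, 242, 239, 240, 239, 239, 239, 239, 239, 239, 239, 239, 239, 239, 239, 239, 239, 239, 239, 239, 239, 239, 239, 239, 239, 239, 239, 239, 239, 239, 239, 239, 239, 239, 239, 239, 239, 239, 239, 240, 239, 239, 239, 239, 239, 239, 239, 239, 239, 239, 239, 239, 239, 239, 239, 239, 239, 239, 239, 243, 35, 39, 40, 40, 37, 40, 39, 39, 40, 39, 37]
col240 [35, 35, 35, 34, 35, 34, 35, 34, 35, 33, 35, 35, 35, 34, 34, 36, 34, 33, 35, 35, 33, 35, 35, 34, 33, 34, 34, 35, 35, 34, 33, 30, 108, 196, 203, 138, 107, 188, 210, 199, 187, 164, 224, 241, 239, 239, 239, 239, 239, 239, 239, 239, 239, 239, 239, 239, 240, 239, 239, 239]
col310 [35, 34, 35, 33, 35, 33, 35, 35, 35, 35, 33, 34, 33, 35, 35, 33, 31, 35, 35, 35, 33, 32, 34, 36, 35, 33, 34, 35, 33, 30, 53, 190, 210, 137, 180, 220, 215, 215, 213, 216, 202, 154, 217, 242, 240, 239, 239, 239, 239, 239, 239, 239, 239, 239, 239, 239, 239, 239, 239, 239]
```

Cover front edge is at row 142 (141.4 predicted), so it's centred in the hand. Lower it.

Emit:
arm_command(
  moves=[
    [[-0.0009, 0.001, 0.015, 0, 0, 0.002, 1], [0, 0, 0.02, 0, 0, 0, 1], [0, 0, 0.015, 0, 0, 0, 1], [0, 0, 0.009, 0, 0, 0, 1], [0, 0, 0.003, 0, 0, 0, 1], [0, 0, 0, 0, 0, 0, 1], [0, 0, 0, 0, 0, 0, 1]],
  ],
)

```text
time: 38.3
tcp_pos: [390.2, 239.6, 132.2]
orientation: [[-0.979, 0.206, 0.0], [0.206, 0.979, 0.002], [0.0, 0.002, -1.0]]
force: [0.1, -0.4, -2.3]
gripper_width: 12.7
finger_force: 39.5
```

```bash
python3 - <<'E'
from h import *
go(389.3,238.9,115,-11.8)
E
```

```text
shift m [ 0.0007 -0.0009  0.0172] turn rad -0.0012 j6 43.4 tcp [390.2 239.6 132.2]
```

Emit:
arm_command(
  moves=[
    [[0.0007, -0.0009, 0.003, 0, 0, 0, 1], [0, 0, 0.004, 0, 0, 0, 1], [0, 0, 0.004, 0, 0, 0, 1], [0, 0, 0.003, 0, 0, 0, 1], [0, 0, 0.001, 0, 0, 0, 1], [0, 0, 0, 0, 0, 0, 1], [0, 0, 0, 0, 0, 0, 1]],
  ],
)

```text
time: 38.88
tcp_pos: [389.0, 238.5, 116.8]
orientation: [[-0.978, 0.206, -0.0], [0.206, 0.978, 0.002], [0.001, 0.002, -1.0]]
force: [-0.2, -0.5, -2.1]
gripper_width: 13.3
finger_force: 39.5
```

Emit:
arm_command(
  moves=[
    [[0, 0, 0.003, 0, 0, 0, 1], [0, 0, 0.001, 0, 0, 0, 1], [0, 0, 0, 0, 0, 0, 1], [0, 0, 0, 0, 0, 0, 1]],
  ],
)

```text
time: 39.22
tcp_pos: [389.0, 238.6, 112.7]
orientation: [[-0.978, 0.206, -0.0], [0.206, 0.978, 0.002], [0.001, 0.002, -1.0]]
force: [0.1, 0.3, -1.6]
gripper_width: 13.1
finger_force: 39.5
```

Emit:
arm_command(
  moves=[
    [[0, 0, 0.001, 0, 0, 0, 1], [0, 0, 0.001, 0, 0, 0, 1], [0, 0, 0, 0, 0, 0, 1], [0, 0, 0, 0, 0, 0, 1]],
  ],
)

```text
time: 39.55
tcp_pos: [389.0, 238.6, 110.8]
orientation: [[-0.978, 0.207, -0.0], [0.207, 0.978, 0.002], [0.001, 0.002, -1.0]]
force: [-0.5, -0.8, -1.6]
gripper_width: 13.2
finger_force: 39.5
```

Expected seat is z = 110.3.

Emit:
arm_command(
  moves=[
    [[0, 0, 0.001, 0, 0, 0, 1], [0, 0, 0, 0, 0, 0, 1], [0, 0, 0, 0, 0, 0, 1]],
  ],
)

```text
time: 39.8
tcp_pos: [389.1, 238.7, 110.3]
orientation: [[-0.978, 0.206, 0.0], [0.206, 0.978, 0.003], [0.0, 0.003, -1.0]]
force: [-2.6, 0.5, 3.8]
gripper_width: 13.1
finger_force: 40.2
```

Emit:
arm_command(
  moves=[
    [[0, 0, 0.0005, 0, 0, 0, 1], [0, 0, 0, 0, 0, 0, 1], [0, 0, 0, 0, 0, 0, 1]],
  ],
)

```text
time: 40.05
tcp_pos: [389.1, 238.7, 110.3]
orientation: [[-0.978, 0.206, 0.001], [0.206, 0.978, 0.003], [-0.0, 0.003, -1.0]]
force: [-2.9, -2.0, 7.7]
gripper_width: 13.6
finger_force: 40.9
```

Seated at 110.3. Release, rise, back off and check numerically.

Emit:
arm_command(
  moves=[
    [[0, 0, -0.001, 0, 0, 0, 0.7], [0, 0, 0, 0, 0, 0, 0.4], [0, 0, 0, 0, 0, 0, 0.2], [0, 0, 0, 0, 0, 0, 0], [0, 0, -0.02, 0, 0, 0, 0], [0, 0, -0.035, 0, 0, 0, 0], [0, 0, -0.04, 0, 0, 0, -1], [0, 0, -0.03, 0, 0, 0, -1], [0, 0, 0, 0, 0, 0, -1], [0, 0, 0, 0, 0, 0, -1]],
  ],
)

```text
time: 40.88
tcp_pos: [390.1, 238.9, 237.1]
orientation: [[-0.978, 0.206, 0.003], [0.206, 0.978, 0.004], [-0.002, 0.005, -1.0]]
force: [-0.5, -0.4, -0.9]
gripper_width: 85.0
finger_force: 0.0
```

Emit:
arm_command(
  moves=[
    [[0, -0.02, 0, 0, 0, 0, -1], [0, -0.035, 0, 0, 0, 0, -1], [0, -0.035, 0, 0, 0, 0, -1], [0, -0.035, 0, 0, 0, 0, -1], [0, -0.035, 0, 0, 0, 0, -1], [0, -0.035, 0, 0, 0, 0, -1], [0, -0.035, 0, 0, 0, 0, -1], [0, -0.035, 0, 0, 0, 0, -1], [0, -0.035, 0, 0, 0, 0, -1], [0, -0.035, 0, 0, 0, 0, -1]],
  ],
)

```text
time: 41.72
tcp_pos: [318.5, -90.7, 233.2]
orientation: [[-0.979, 0.206, -0.002], [0.206, 0.979, 0.003], [0.002, 0.002, -1.0]]
force: [1.1, -0.3, 1.0]
gripper_width: 85.1
finger_force: 0.0
```

```bash
python3 - <<'E'
from h import *
c=bot.camera("top"); im=c["color"]; g=im.min(2); cv2.imwrite("pics/end.png",im[:,:,::-1])
t0=cv2.imread("pics/top0.png")[:,:,::-1]
for n,(P,z,r) in dict(large=((389,239),60,34),small=((646,14),60,34)).items():
    u,v=proj(c,[[*P,z]])[0].round().astype(int); print(n,u,v,g[v-r:v+r:4,u-r:u+r:3].tolist()[::2][:9] if 0 else "")
    m=np.zeros_like(g); m[v-r:v+r,u-r:u+r]=(g[v-r:v+r,u-r:u+r]>110)*255
    k=max(cv2.findContours(m,0,2)[0],key=cv2.contourArea)[:,0]
    print(" outline@10",rect(ray(c,k,10)),"@65",rect(ray(c,k,65)))
    p=proj(c,[[*P,133]])[0].round().astype(int); print(" grip px",p, im.mean(2).astype(int)[p[1],p[0]-12:p[0]+12].tolist())
# jar moved?
def jar(a):
    h=a.astype(int); m=(h[:,:,1]-h[:,:,0]>40)&(h[:,:,2]<120); m[:210]=0;m[250:]=0;m[:,:375]=0;m[:,415:]=0
    y,x=np.nonzero(m); return x.mean(),y.mean(),len(x)
print(jar(t0),jar(im))
w=bot.camera("wrist"); cv2.imwrite("pics/wend.png",w["color"][:,:,::-1])
s=bot.camera("side"); a=s["color"].mean(2).astype(int)
# levelness from the side view: hood grip tops
for P in((389,239),(646,14)): print(proj(s,[[*P,133],[*P,65]]).round(1).tolist())
cv2.imwrite("pics/send.png",s["color"][:,:,::-1])
E
```

```text
large 233 236 
 outline@10 [391.2 240.7 140.1 134.1 -10.6] @65 [390.3 234.4 133.8 128.1 -10.6]
 grip px [230 235] [215, 214, 213, 213, 213, 214, 215, 214, 213, 184, 215, 214, 214, 214, 206, 115, 214, 214, 215, 215, 214, 213, 215, 214]
small 307 148 
 outline@10 [649.4  15.5 143.9 132.    8.3] @65 [636.8  19.2 137.4 126.    8.3]
 grip px [309 141] [212, 107, 215, 214, 214, 214, 215, 211, 118, 213, 214, 214, 214, 213, 213, 214, 214, 215, 214, 213, 215, 214, 204, 205]
(np.float64(386.6034482758621), np.float64(233.22413793103448), 58) (np.float64(385.14285714285717), np.float64(229.68571428571428), 35)
[[290.4, 226.7], [290.3, 246.7]]
[[231.0, 165.0], [232.7, 183.5]]
```

```bash
python3 - <<'E'
import cv2,numpy as np
for f in("side0","send"):
    a=cv2.imread(f"pics/{f}.png").astype(int)[145:180,315:345]
    m=(a[:,:,1]-a[:,:,2]>25); y,x=np.nonzero(m); print(f,len(x),x.mean() if len(x) else 0,y.mean() if len(x) else 0)
# small cover in side view: grip top edge and skirt edges
a=cv2.imread("pics/send.png").mean(2).astype(int)
print(a[150:215,232].tolist()); print(a[212:275,290].tolist())
# straight skirt edges => level: print lowest bright row per column
E
```

```text
side0 170 15.6 23.28235294117647
send 183 15.306010928961749 23.12568306010929
[148, 146, 134, 115, 111, 98, 63, 68, 69, 71, 71, 70, 71, 71, 100, 195, 240, 232, 179, 165, 159, 160, 157, 147, 190, 240, 240, 237, 220, 193, 164, 163, 163, 163, 162, 160, 161, 204, 240, 240, 229, 156, 156, 147, 136, 153, 153, 153, 152, 152, 152, 153, 152, 153, 156, 144, 149, 202, 217, 213, 186, 134, 111, 88, 65]
[70, 70, 71, 72, 71, 71, 71, 71, 72, 72, 134, 221, 240, 239, 239, 240, 240, 231, 173, 154, 152, 151, 149, 149, 150, 189, 238, 240, 240, 240, 240, 240, 240, 240, 240, 240, 237, 218, 166, 150, 151, 151, 152, 151, 151, 151, 150, 192, 237, 240, 239, 238, 219, 149, 149, 148, 147, 146, 146, 146, 146, 146, 145]
```

The jar hasn't moved, and both grip tops sit at the predicted height in the side view. Handing in.

```bash
python3 -c "
from plant import bot
print(bot.hand_in())"
```

```text
the job is handed in; nothing more can be done
None
```

Job handed in at about 42 s with no verdict returned: the small dish is in the empty tray, both racks are on their dish floors, both covers are seated on their rims at the expected height, and the side view shows the jar where it was.

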